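Clamp a glued lamp bracket in the craft-room press

TASK

Slide the plywood lamp bracket, tongue first, into the mouth of the small glue press until its tip rests against the back stop, lying flat on the bed between the two guide strips. Then wind the press's T-handle down clockwise, following it as it sinks, until the sprung foot presses on the tongue and about an eighth of a turn further, so that the spring is clearly squeezed but not squeezed solid. Leave the bracket clamped there, let go of everything, and do not disturb the lampshade, the glue bottle or the brush pot.

Things in the scene. Friction and masses are not known exactly. Their poses are not given: they have to be found in the camera images.
- press: Small bench glue press, fixed to the table. Grey bed 185 x 110 mm, top 40 mm above the table, from x = -130 to +55 mm; round sprung foot (60 mm diameter) over it on a vertical screw with a T-handle. Origin: on the table, on the screw's axis. x runs level along the bed from the open mouth to the back stop: the bracket goes in along +x. z up.
- press_stop (a point): Point on the face of the back stop, on the bed's surface (40 mm above the table) and on the middle line, 41 mm beyond the screw's axis. The stop is 14 mm high and 62 mm wide. Axes as the press.
- bracket: Plywood lamp bracket, loose, 100 to 200 g: flat tongue 200 x 36 mm, 9 mm thick, with a wooden block (44 long x 36 wide x 36 mm high, on top of the tongue, so its top is 45 mm above the underside) flush with one end. Starts lying flat on the table, block up. Origin: centre of the tongue's underside. x points from the block end to the bare tip, z up.
- blank_tip (a point): Middle of the bare end of the tongue, at its underside: x = +100 mm from the bracket's origin. Axes as the bracket.
- blank_block (a point): Centre of the wooden block: 78 mm from the bracket's origin towards the block end, 27 mm above the underside. The place to hold it: across its 36 mm width. Axes as the bracket.
- tee_mid (a point): Centre of the T-handle's bar, on the screw's axis, 228 mm minus 5 mm x screw angle above the table. The bar is dark steel, 100 mm long, 16 mm wide, 32 mm high, gripped across its width; below it a 17 mm stem, nothing above. x points along the bar, z up.
- screw (a joint): T-handle angle, rad, 0 to 5.12; starts 1.0 to 2.2; grows clockwise seen from above. Handle and foot sink 5 mm per rad. Gap from bed to foot is 26 mm minus 5 mm x angle, so the foot meets the 9 mm tongue at 3.4 rad. Friction 0.14 N m, about 0.23 with the spring loaded; it stays where left. The bar points along the press's x turned by minus this angle.
- foot (a joint): Squeeze of the foot's spring, m: 0 when the foot hangs free, 0.008 when solid; 2.2 N per mm. Once the foot is on the tongue it grows 5 mm per radian of the handle.
- lampshade: Bystander: off-white drum lampshade, open tube 150 mm diameter, 120 mm high, loose and light. Origin: centre of its underside.
- glue_bottle: Bystander: white bottle with blue cap, 44 mm diameter, 130 mm high, loose. Origin: centre of its underside.
- brush_pot: Bystander: white ceramic pot, 72 mm diameter, 90 mm high, loose. Origin: centre of its underside.
- press_mouth (a point): Point on the bed's surface (40 mm above the table) on the middle line, 35 mm before the screw's axis, where two low guide strips begin: 8 mm high, 48 mm apart inside, running on to the back stop. Axes as the press.
- press_head (a point): Centre of the top of the grey head beam that carries the screw, 160 mm above the table, on the screw's axis. The beam is 46 mm along the press's x, 210 mm across and 30 mm deep; its columns (22 mm) stand at y = +-85 mm on a foot 60 x 200 mm, 22 mm high. Column nuts rise 8 mm above the beam. Axes as the press.
Mind the look-alikes: they are no part of the job. Several things have the shape of the press; the one meant has the colours described above. There is more than one size of the bracket; the job needs the smaller.

How it is judged:
On the way, in this order (a step that is already met when the one before it is completed fails the run):
1. the bracket's tongue lies in the press with its tip within 8 mm of the back stop, before the foot is wound onto it (distance between blank_tip and press_stop below 0.008 m and value of joint foot below 0.0008 m), for 0.2 s.
2. the screw is wound down so that the foot's spring is squeezed on the tongue (value of joint foot above 0.0015 m and value of joint screw above 3.2 rad), for 0.2 s.
At the end, for the whole second after the job is handed in: The bracket lies flat (within 0.06 rad) and straight (within 0.2 rad) on the press bed, tip within 8 mm of the middle of the back stop, clamped by the foot with its spring squeezed between 1.5 and 7.2 mm (solid at 8 mm), at rest (distance between blank_tip and press_stop below 0.008 m and angle between the x axis of bracket and the x axis of press, either way round below 0.2 rad and angle between bracket's own z axis and vertical below 0.06 rad and value of joint foot between 0.0015 and 0.0072 m and linear speed of bracket below 0.02 m/s); the robot touches nothing.
It fails at once if the lampshade, the glue bottle or the brush pot is moved more than 30 mm or tipped (distance of any of lampshade, glue_bottle, brush_pot from where it was at the start of the episode above 0.03 m or angle between any of lampshade, glue_bottle, brush_pot's own z axis and vertical above 0.4 rad).
It also fails if it takes over 70 s, if anything falls off the work surface, if the arm or the gripper's body presses on something with over 40 N, if the wrist force passes 120 N, or if a joint passes its speed limit or range.

ROBOT

A 6-joint arm with a two-finger parallel gripper is mounted at the origin on the work surface. World frame = base frame: x ahead of the robot, y to its left, z up, the work surface at z = 0. Lengths are in m, angles in rad, forces in N, time in s.
With the tool pointing down it reaches from about 0.425 to 1.125 m from the base axis. Payload 14.9 kg.
Tool frame: the origin (TCP) lies on the centre line of the jaws, within the pads' length; the fingertips stand 19 mm ahead of it and the grasp point (between the pads) is the TCP (tips_ahead is the distance from the TCP to the fingertips, in m); z points along the fingers, y is the direction in which the jaws open and shut (so a half turn about z gives the same grasp; the last joint's range is limited). The gripper opens to 91 mm and grips with 3 to 60 N. Pads are 32 mm wide; open, the fingers measure 118 mm over their backs; the gripper's body (76 mm by 178 mm) begins 60 mm behind the grasp point.
Start: joints at [1.147, 0.379, 1.734, -0, 1.028, -0.033], TCP at [0.267, 0.647, 0.21] pointing down, gripper open.
Joint ranges: [-2.77, 2.77], [-0.74, 2.19], [0, 2.66], [-1.06, 4.2], [0.31, 2.87], [-3.08, 3.08]. Speed limits (rad/s): [1.89, 1.89, 2.39, 3.14, 3.14, 3.14].

INTERFACE

Orientations are given as a 3x3 rotation matrix whose columns are the frame's x, y, z axes.
In Python, from station import get_obs, camera, close_job, cut_out, pinpoint, tips_ahead gives the robot as it stands.
- The arm moves only by the shell command python3 -m pendant 'ROWS' [OPENING] [FORCE]. ROWS is JSON, a list of rows, each a list of 4 numbers: the shift along the tool's x, y, z each as a share of 0.15 m, from -1 to 1, then the turn about the tool's z as a share of 6 degrees, from -1 to 1. A call has 1 to 8 rows; each row shifts and turns the pose as measured when the row begins, along the tool's axes as they then stand; what a row does not reach is not made up. A row lasts 1/10 s, in which the tool goes at most 50 mm and 8.59 degrees, less where a joint would pass 70% of its speed; a pose out of reach is approached as far as the arm can. A call with a number of a shift or a turn outside -1 to 1 is refused whole. A call with a gripper value outside its range is refused whole. OPENING is the opening, from -1 (shut) to 1 (fully open), so that 0 is half open, set as the call begins (- or left out, the last holds). The fingers move at their own pace and stop on an object; FORCE is the grip in N (left out, the last holds). Time passes only in rows, so rows that do not move let the fingers close. It gives the time, the measured TCP pose, the force and the opening at its end, in the units of the state.
- get_obs(): the state, without advancing time (a new reading comes with each control period).
- camera(name): name is "side" or "top" or "wrist"; returns a dict with "color" (420x560x3 uint8, blue, green, red), "depth" (420x560 float32, m along the optical axis (not along the pixel's ray), 0 where there is no reading), "camera_matrix" (3x3 intrinsics, pixels), "origin" and "orientation" of the camera in the world. Camera axes: x right, y down, z forward; pixel columns grow to the right and rows downward; lengths in m; the calibration is good to about 2 mm. A picture is of the moment at which its call begins.
- close_job(): hands the job in, once; it reports no verdict.
Trained networks look in a picture, given as the dict that the camera call returned (one of the last four; its "shot" number tells which), for a name from the list of things; names that differ only in an ending like _2 or _b are one class to them, and where a whole thing is asked for, a point or a joint stands for the part that bears it (a point fixed in the world has none). Each returns a list of dicts, best first, with "p" (0 to 1); they miss things now and then, are a little off and sometimes report something else, mostly with a low value. They report only what shows in the picture. A call takes as long as a camera call. They do not tell look-alikes from the thing itself.
- cut_out(picture, query): "region" (420x560 bool, what is visible of it).
- pinpoint(picture, query): "position" ([x, y, z] in m, in world coordinates, good to about 4 mm: a listed point, or the origin of a listed thing).
The state is a dict: "t": time; "qpos": joint angles; "qvel": joint speeds; "tau": joint torques, N m; "tool_pos": TCP position; "orientation": TCP orientation; "wrist_force": force on the tool from outside, world axes, zero at the start; "ft_torque": the same for the moment, N m; "opening": finger opening in m.
Only numpy, scipy, OpenCV 4.12 (cv2) and the standard library are available. Lean on these libraries where they do the work, as an engineer would, in place of code of your own. Each camera call takes 0.05 s, during which the arm holds its last target.

## Working session

There is one attempt and no reset: what is moved stays moved. The work goes in short steps, Python scripts to look and compute and a shell command to move; the robot and the scene stay as the last step left them, time stands still between calls to the robot, and variables do not carry over. Pictures are saved under pics/ and viewed, and the job is handed in when it is done.

```bash
mkdir -p pics; ls; python3 - <<'E'
from station import *
import cv2,json
o=get_obs();print(o)
for n in("side","top","wrist"):
    p=camera(n);cv2.imwrite(f"pics/a_{n}.png",p["color"]);print(n,p["origin"],p["orientation"],p["camera_matrix"])
E
```

```text
pics
{'t': 0.0, 'qpos': array([ 1.14667741e+00,  3.79393573e-01,  1.73478365e+00, -3.56359548e-05,
        1.02852529e+00, -3.32866055e-02]), 'qvel': array([ 0.00019223,  0.00156354, -0.00077071,  0.0016759 ,  0.00032565,
       -0.00126734]), 'tau': array([-5.69956930e-03, -7.63722539e+01, -4.34356534e+01,  6.48811902e-02,
        4.24541160e-02, -1.29901164e-04]), 'tool_pos': array([0.2665061 , 0.64683882, 0.20889732]), 'orientation': array([[-9.24599315e-01,  3.80940839e-01, -4.28910083e-04],
       [ 3.80941081e-01,  9.24598748e-01, -1.02409378e-03],
       [ 6.45058193e-06, -1.11026588e-03, -9.99999384e-01]]), 'wrist_force': array([-0.5423928 ,  0.69754689, -0.30733816]), 'ft_torque': array([0.01414632, 0.01540176, 0.03476842]), 'opening': 0.09128396903294385}
side [ 0.16634982 -1.15625591  0.98077268] [[ 0.94688442 -0.17878892  0.26729088]
 [-0.321531   -0.53998526  0.77783915]
 [ 0.00526412 -0.82246607 -0.56878981]] [[529.95009863   0.         283.87665959]
 [  0.         529.95009863 208.9334309 ]
 [  0.           0.           1.        ]]
top [ 0.36710434 -0.02793161  1.52962318] [[ 0.02554603 -0.9929602   0.11566089]
 [-0.99920311 -0.02891198 -0.02751814]
 [ 0.0306684  -0.11486574 -0.9929075 ]] [[426.49934237   0.         274.91350703]
 [  0.         426.49934237 199.81419053]
 [  0.           0.           1.        ]]
wrist [0.205058   0.67296533 0.38411736] [[ 0.38148546  0.89730655  0.22205809]
 [ 0.92437277 -0.36980575 -0.09369464]
 [-0.00195445  0.2410076  -0.97052126]] [[378.81226914   0.         277.18115845]
 [  0.         378.81226914 210.88704477]
 [  0.           0.           1.        ]]
```

View pics/a_side.png

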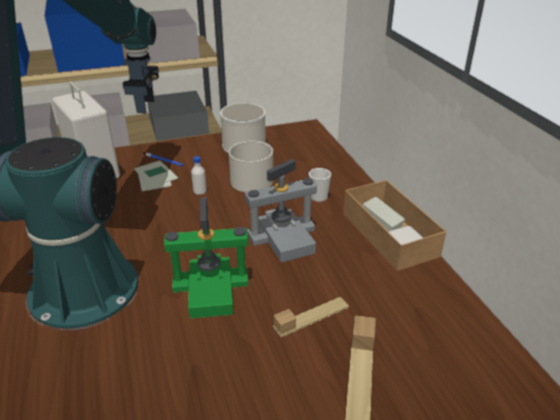

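View pics/a_top.png

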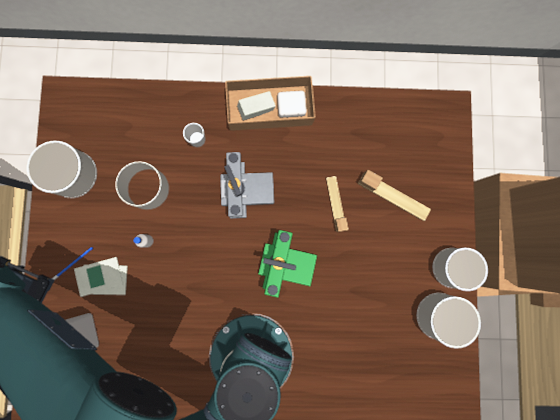

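```bash
python3 - <<'E'
from station import *
import numpy as np
for n in("side","top"):
    p=camera(n)
    for q in("bracket","blank_tip","blank_block","tee_mid","press","press_stop","press_mouth","press_head","lampshade","glue_bottle","brush_pot"):
        for d in pinpoint(p,q)[:5]:
            if d["p"]>.1:
                w=np.array(d["position"]);c=p["orientation"].T@(w-p["origin"]);u=p["camera_matrix"]@c;print(n,q,round(d["p"],2),w.round(4),(u[:2]/u[2]).round())
E
```

```text
side bracket 0.96 [ 5.404e-01 -2.895e-01 -4.000e-04] [312. 317.]
side bracket 0.96 [ 0.5719 -0.5038 -0.0011] [360. 382.]
side blank_tip 0.79 [ 0.6362 -0.2661  0.0007] [343. 302.]
side blank_tip 0.54 [0.577  0.1104 0.038 ] [276. 215.]
side blank_block 0.78 [ 0.4605 -0.3047  0.024 ] [284. 322.]
side blank_block 0.6 [ 0.6255 -0.4045  0.0379] [364. 331.]
side tee_mid 0.88 [ 0.3256 -0.0806  0.2245] [203. 214.]
side tee_mid 0.8 [0.5797 0.0694 0.2209] [282. 170.]
side tee_mid 0.52 [ 0.636  -0.2637  0.0027] [343. 301.]
side press 0.76 [ 0.5769  0.0662 -0.0027] [281. 234.]
side press 0.67 [ 3.281e-01 -7.940e-02 -2.000e-04] [211. 281.]
side press 0.53 [0.5822 0.0329 0.0368] [286. 229.]
side press_stop 0.93 [ 0.3319 -0.0391  0.0399] [208. 261.]
side press_stop 0.8 [0.5752 0.111  0.039 ] [276. 215.]
side press_mouth 0.66 [0.579  0.0342 0.0396] [285. 228.]
side press_mouth 0.56 [ 0.3206 -0.1169  0.0432] [210. 279.]
side press_mouth 0.35 [0.5812 0.0699 0.1575] [282. 188.]
side press_head 0.78 [ 0.3231 -0.0797  0.1562] [204. 236.]
side lampshade 0.82 [ 5.743e-01  3.875e-01 -3.000e-04] [251. 181.]
s
[... 904 characters left out ...]
.]
top press_stop 0.65 [0.5752 0.107  0.0389] [225. 189.]
top press_stop 0.56 [ 0.3331 -0.0435  0.0435] [266. 259.]
top press_mouth 0.83 [ 0.324  -0.1137  0.0355] [286. 262.]
top press_mouth 0.82 [0.5765 0.0321 0.0378] [246. 189.]
top press_mouth 0.56 [0.5725 0.1084 0.0369] [225. 189.]
top press_head 0.8 [ 0.3218 -0.0869  0.1612] [280. 264.]
top press_head 0.66 [0.5795 0.0674 0.1543] [234. 183.]
top lampshade 0.62 [0.5777 0.3879 0.0056] [147. 187.]
top lampshade 0.38 [ 6.387e-01 -2.654e-01 -2.000e-04] [329. 176.]
top glue_bottle 0.59 [0.3909 0.3802 0.0017] [147. 239.]
top brush_pot 0.71 [7.585e-01 2.210e-01 3.000e-04] [197. 140.]
top brush_pot 0.39 [3.896e-01 3.772e-01 1.000e-04] [147. 240.]
```

Candidates:
- **Presses:** the grey one is at about (236,190) in the top view and the green one at about (275,261). The job needs the grey one.
- **Brackets:** the short one is at about (335,203), with block to tip about 178 mm, which matches the 200 mm bracket. The long one is at about (393,196). The job needs the short one.

I'll confirm both in a crop and measure the axes.

```bash
cat > h.py <<'E'
from station import *
import numpy as np, cv2
def cloud(p):
    K=p["camera_matrix"];d=p["depth"];v,u=np.mgrid[:420,:560]
    c=np.stack([(u-K[0,2])/K[0,0]*d,(v-K[1,2])/K[1,1]*d,d],-1)
    w=c@p["orientation"].T+p["origin"]; w[d<=0]=np.nan; return w
def rect(w,m):
    P=w[m][:,:2]; r=cv2.minAreaRect((P*1000).astype(np.float32)); return r, np.nanmedian(w[m],0)
def to(target,yaw_deg=None):
    "remaining shift in tool axes as shares of 0.15, turn as share of 6deg (tool z down)"
    o=get_obs();R=o["orientation"];d=R.T@(np.array(target)-o["tool_pos"])
    y=np.degrees(np.arctan2(R[1,0],R[0,0]))
    print("pos",o["tool_pos"].round(4),"yaw",round(y,2),"q",o["qpos"].round(2),"open",round(o["opening"],4),"F",o["wrist_force"].round(1),"t",round(o["t"],2))
    print("shares",(d/.15).round(3), "turn deg(+=cw)",None if yaw_deg is None else round(-((yaw_deg-y+180)%360-180),2))
E
python3 - <<'E'
from h import *
ims=[]
for n,(x,y,w_,h_) in dict(side=(230,140,170,200),top=(210,140,230,120)).items():
    p=camera(n);w=cloud(p);c=p["color"]
    ims.append(cv2.resize(c[y:y+h_,x:x+w_],None,fx=3,fy=3,interpolation=cv2.INTER_CUBIC))
    X,Y,Z=w[...,0],w[...,1],w[...,2]
    near=(abs(X-.577)<.12)&(abs(Y-.04)<.16)
    for nm,m in dict(bed=near&(abs(Z-.04)<.004),beam=near&(abs(Z-.16)<.004),bar=near&(Z>.215),
       brk=(np.hypot(X-.54,Y+.289)<.115)&(Z>.005),tong=(np.hypot(X-.54,Y+.289)<.115)&(Z>.005)&(Z<.015),block=(np.hypot(X-.46,Y+.304)<.05)&(Z>.035)).items():
        r,md=rect(w,m);print(n,nm,m.sum(),np.round(r[0],1),np.round(r[1],1),round(r[2],1),md.round(4))
for i,a in enumerate(ims): cv2.imwrite(f"pics/b{i}.png",a)
E
```

```text
side bed 1116 [576.5  29.7] [187.7 189.2] 3.3 [0.5757 0.008  0.0401]
side beam 459 [576.6  68.6] [210.   51.9] 3.6 [0.5604 0.0596 0.1598]
side bar 289 [575.6  68. ] [102.1  22.6] 23.9 [0.5728 0.0629 0.2312]
side brk 1135 [ 543.  -279.4] [191.4 218.6] 85.5 [ 0.5161 -0.2963  0.0106]
side tong 731 [ 543.  -288.1] [216.  175.5] 43.3 [ 0.5563 -0.2871  0.0089]
side block 259 [ 460.6 -303.9] [45.6 42.9] 10.2 [ 0.4599 -0.3085  0.0442]
top bed 823 [579.7  32.3] [110.4 184.5] 4.1 [0.5813 0.0016 0.0402]
top beam 458 [576.7  69.5] [207.6  45.4] 3.9 [0.5577 0.0673 0.1598]
top bar 171 [576.8  69.4] [100.1  15.9] 24.7 [0.5754 0.0688 0.2375]
top brk 799 [ 537.6 -291.9] [221.5 219.8] 66.3 [ 0.5346 -0.29    0.0096]
top tong 603 [ 537.6 -291.9] [221.5 219.8] 66.3 [ 0.5496 -0.2856  0.0081]
top block 132 [ 462.4 -303.6] [43.3 36.3] 12.6 [ 0.4617 -0.3035  0.0452]
```

View pics/b0.png

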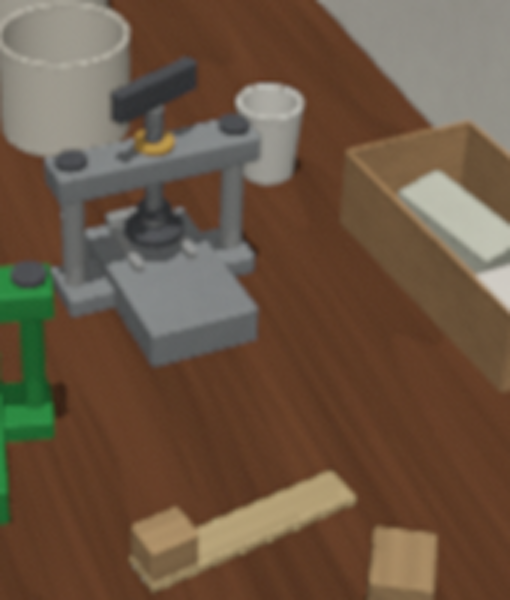

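View pics/b1.png

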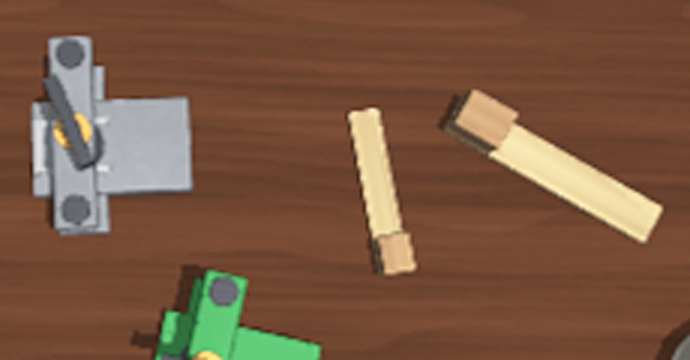

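The crops confirm it: the grey press with the dark T-bar, top-crop (75,145), and the short bracket, top-crop (380,190). Measured values:
- **Press:** axis (0.577, 0.069), yaw about 93.9°.
- **T-bar:** yaw about 24.3°, so the screw is at about 1.21 rad. The bar top at 237.5 mm agrees.
- **Bracket:** block at (0.4615, -0.304), yaw about 12°.

Next I raise the tool and turn it.

```bash
python3 -m pendant '[[0,0,-0.33,1],[0,0,-0.33,1],[0,0,-0.33,1],[0,0,-0.33,1],[0,0,0,1],[0,0,0,1],[0,0,0,1],[0,0,0,1]]' 1 20
python3 -m pendant '[[0,0,0,1],[0,0,0,1],[0,0,0,1],[0,0,0,1],[0,0,0,1],[0,0,0,1],[0,0,0,1],[0,0,0,1]]'
python3 -m pendant '[[0,0,0,1],[0,0,0,1],[0,0,0,1],[0,0,0,1],[0,0,0,1],[0,0,0,1],[0,0,0,1],[0,0,0,1]]'
python3 -c "
from h import *
to([.62,.1,.4],12)"
```

```text
t: 2.25
tool_pos: [0.2664, 0.6468, 0.4159]
orientation: [[-0.306, 0.952, 0.0], [0.952, 0.306, 0.0], [0.0, 0.0, -1.0]]
wrist_force: [0.3, -0.7, -0.1]
opening: 0.0911
t: 3.05
tool_pos: [0.2663, 0.6464, 0.4161]
orientation: [[0.534, 0.846, 0.0], [0.846, -0.534, 0.0], [0.0, -0.0, -1.0]]
wrist_force: [0.7, -0.3, 0.7]
opening: 0.0911
t: 3.85
tool_pos: [0.2661, 0.6461, 0.4159]
orientation: [[0.991, 0.134, -0.0], [0.134, -0.991, -0.0], [-0.0, 0.0, -1.0]]
wrist_force: [0.1, 0.5, 0.4]
opening: 0.0909
pos [0.2661 0.6461 0.4159] yaw 7.68 q [1.15 0.21 1.57 0.   1.36 2.58] open 0.0909 F [0.1 0.5 0.4] t 3.85
shares [1.852 3.923 0.106] turn deg(+=cw) -4.32
```

```bash
python3 -m pendant '[[0.14,0.3,0,-0.72],[0.14,0.3,0,0],[0.14,0.3,0,0],[0.14,0.3,0,0],[0.14,0.3,0,0],[0.14,0.3,0,0],[0.14,0.3,0,0],[0.14,0.3,0,0]]'
python3 -c "
from h import *
to([.62,.1,.4],12);to([.4615,-.3037,.25],12)"
```

```text
t: 4.65
tool_pos: [0.5005, 0.3235, 0.4155]
orientation: [[0.978, 0.21, 0.001], [0.21, -0.978, 0.001], [0.001, -0.001, -1.0]]
wrist_force: [0.9, 1.0, -0.8]
opening: 0.091
pos [0.5005 0.3235 0.4155] yaw 12.09 q [0.53 0.03 1.77 0.   1.34 1.89] open 0.091 F [ 0.9  1.  -0.8] t 4.65
shares [0.467 1.624 0.103] turn deg(+=cw) 0.09
pos [0.5005 0.3235 0.4155] yaw 12.09 q [0.53 0.03 1.77 0.   1.34 1.89] open 0.091 F [ 0.9  1.  -0.8] t 4.65
shares [-1.131  4.035  1.101] turn deg(+=cw) 0.09
```

```bash
python3 -m pendant '[[-0.08,0.31,0,0],[-0.08,0.31,0,0],[-0.08,0.31,0,0],[-0.08,0.31,0,0],[-0.08,0.31,0,0],[-0.08,0.31,0,0],[-0.08,0.31,0,0],[-0.08,0.31,0,0]]'
python3 -c "
from h import *
to([.4615,-.3037,.20],12)"
```

```text
t: 5.45
tool_pos: [0.4837, -0.075, 0.416]
orientation: [[0.978, 0.21, 0.004], [0.21, -0.978, 0.0], [0.004, 0.001, -1.0]]
wrist_force: [1.0, 0.6, 0.3]
opening: 0.0908
pos [ 0.4837 -0.075   0.416 ] yaw 12.11 q [-0.2  -0.17  1.96  0.    1.35  1.16] open 0.0908 F [1.  0.6 0.3] t 5.45
shares [-0.47   1.459  1.439] turn deg(+=cw) 0.11
```

```bash
python3 -m pendant '[[-0.09,0.3,0.05,0],[-0.09,0.3,0.1,0],[-0.09,0.3,0.1,0],[-0.09,0.28,0.2,0],[-0.09,0.28,0.2,0],[0,0,0.33,0],[0,0,0.33,0],[0,0,0,0]]'
python3 -c "
from h import *
to([.4615,-.3037,.15],12)
p=camera('wrist');cv2.imwrite('pics/c_w.png',p['color']);w=cloud(p);X,Y,Z=w[...,0],w[...,1],w[...,2]
m=(np.hypot(X-.46,Y+.304)<.06)&(Z>.038)&(Z<.06);r,md=rect(w,m);print(m.sum(),r,md)
m=(np.hypot(X-.56,Y+.285)<.1)&(Z>.006)&(Z<.012);r,md=rect(w,m);print(m.sum(),r,md)
for q in ('blank_block','blank_tip','bracket'):
  for d in pinpoint(p,q)[:2]: print(q,d['p'],np.round(d['position'],4))
"
```

```text
t: 6.25
tool_pos: [0.463, -0.3092, 0.2233]
orientation: [[0.979, 0.202, 0.012], [0.202, -0.979, -0.004], [0.011, 0.007, -1.0]]
wrist_force: [-0.9, 0.1, -0.2]
opening: 0.0913
pos [ 0.463  -0.3092  0.2233] yaw 11.68 q [-0.63  0.13  2.02  0.    0.97  0.73] open 0.0913 F [-0.9  0.1 -0.2] t 6.25
shares [-0.008 -0.041  0.488] turn deg(+=cw) -0.32
1726 ((463.896728515625, -305.0318908691406), (43.28623962402344, 35.68364334106445), 11.219494819641113) [ 0.46461357 -0.30475937  0.04486576]
6037 ((559.5891723632812, -285.3431091308594), (155.93858337402344, 35.99387741088867), 11.489240646362305) [ 0.56569112 -0.28449145  0.00886126]
blank_block 0.74 [ 0.461  -0.3035  0.0304]
blank_block 0.59 [ 0.6208 -0.406   0.0336]
blank_tip 0.91 [ 0.6357 -0.2656  0.0008]
bracket 0.95 [ 0.5392 -0.289  -0.0006]
bracket 0.66 [ 0.5705 -0.5004  0.0011]
```

View pics/c_w.png

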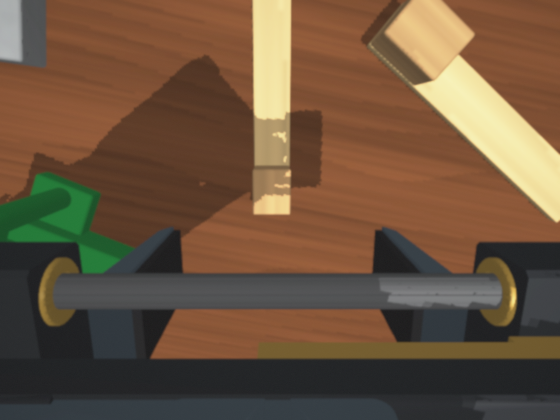

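The wrist view shows the block at about (272,190), between the open fingers. The fit gives block centre (0.463, -0.3045) and yaw 11.5°. I descend.

```bash
python3 -m pendant '[[-0.005,-0.03,0.3,0],[0,0,0.3,0],[0,0,0.2,0],[0,0,0,0]]'
python3 -c "
from h import *
to([.463,-.3045,.034],11.5)"
```

```text
t: 6.85
tool_pos: [0.4765, -0.3122, 0.1213]
orientation: [[0.978, 0.206, 0.038], [0.207, -0.978, -0.023], [0.033, 0.031, -0.999]]
wrist_force: [-0.0, -0.1, 0.3]
opening: 0.0908
pos [ 0.4765 -0.3122  0.1213] yaw 11.92 q [-0.62  0.29  2.06  0.01  0.75  0.74] open 0.0908 F [-0.  -0.1  0.3] t 6.85
shares [-0.096 -0.086  0.577] turn deg(+=cw) 0.42
```

```bash
python3 -m pendant '[[0,0,0,0],[0,0,0,0]]'
python3 -m pendant '[[-0.05,-0.08,-0.3,0],[-0.05,0,-0.3,0],[0,0,0,0],[0,0,0,0]]'
python3 -m pendant '[[0,0,0.1,0],[0,0,0.1,0],[0,0,0.1,0],[0,0,0.1,0],[0,0,0,0]]'
python3 -c "
from h import *
to([.463,-.3045,.034],11.5)"
```

```text
t: 7.05
tool_pos: [0.479, -0.3134, 0.1262]
orientation: [[0.978, 0.206, 0.043], [0.207, -0.978, -0.026], [0.036, 0.034, -0.999]]
wrist_force: [0.9, 0.4, -0.9]
opening: 0.0913
t: 7.45
tool_pos: [0.4597, -0.3034, 0.226]
orientation: [[0.977, 0.206, 0.05], [0.208, -0.978, -0.031], [0.042, 0.041, -0.998]]
wrist_force: [-0.3, 0.4, 0.1]
opening: 0.0912
t: 7.95
tool_pos: [0.4623, -0.3047, 0.1596]
orientation: [[0.977, 0.207, 0.048], [0.208, -0.978, -0.03], [0.041, 0.039, -0.998]]
wrist_force: [-0.2, -0.1, 0.8]
opening: 0.091
pos [ 0.4623 -0.3047  0.1596] yaw 12.03 q [-0.63  0.2   2.09  0.01  0.8   0.73] open 0.091 F [-0.2 -0.1  0.8] t 7.95
shares [-0.029 -0.033  0.836] turn deg(+=cw) 0.53
```

```bash
python3 -c "
from h import *
to([.463,-.3045,.034],11.5)
print(get_obs()['orientation'][:,2])"; python3 -m pendant '[[0,0,0,0],[0,0,0,0],[0,0,0,0],[0,0,0,0]]'
python3 -c "
from h import *
to([.463,-.3045,.034],11.5)
print(get_obs()['orientation'][:,2])"
python3 -m pendant '[[0.33,0,0,0],[0.33,0,0,0],[0,0,0,0]]'
python3 -c "
from h import *
to([.463,-.3045,.034],11.5)
print(get_obs()['orientation'][:,2])"
python3 -m pendant '[[-0.33,0,0,0],[-0.33,0,0,0],[0,0,0,0]]'
python3 -c "
from h import *
to([.463,-.3045,.034],11.5)
print(get_obs()['orientation'][:,2])"
```

```text
pos [ 0.4623 -0.3047  0.1596] yaw 12.03 q [-0.63  0.2   2.09  0.01  0.8   0.73] open 0.091 F [-0.2 -0.1  0.8] t 7.95
shares [-0.029 -0.033  0.836] turn deg(+=cw) 0.53
[ 0.04805352 -0.02991254 -0.99839676]
t: 8.35
tool_pos: [0.4619, -0.3043, 0.1583]
orientation: [[0.977, 0.207, 0.046], [0.208, -0.978, -0.028], [0.039, 0.037, -0.999]]
wrist_force: [0.7, 0.6, 0.9]
opening: 0.0913
pos [ 0.4619 -0.3043  0.1583] yaw 12.03 q [-0.63  0.2   2.09  0.01  0.8   0.73] open 0.0913 F [0.7 0.6 0.9] t 8.35
shares [-0.025 -0.028  0.828] turn deg(+=cw) 0.53
[ 0.0458553  -0.02833227 -0.99854623]
t: 8.65
tool_pos: [0.5618, -0.2839, 0.1642]
orientation: [[0.978, 0.204, 0.048], [0.206, -0.978, -0.03], [0.041, 0.039, -0.998]]
wrist_force: [-0.3, -0.1, -0.3]
opening: 0.0912
pos [ 0.5618 -0.2839  0.1642] yaw 11.88 q [-0.5   0.3   1.93 -0.    0.85  0.86] open 0.0912 F [-0.3 -0.1 -0.3] t 8.65
shares [-0.708 -0.034  0.839] turn deg(+=cw) 0.38
[ 0.04839776 -0.02988833 -0.99838086]
t: 8.95
tool_pos: [0.4644, -0.3041, 0.1606]
orientation: [[0.977, 0.208, 0.05], [0.21, -0.977, -0.031], [0.043, 0.041, -0.998]]
wrist_force: [1.2, 0.3, -0.0]
opening: 0.0914
pos [ 0.4644 -0.3041  0.1606] yaw 12.14 q [-0.62  0.2   2.08  0.01  0.8   0.73] open 0.0914 F [ 1.2  0.3 -0. ] t 8.95
shares [-0.046 -0.034  0.842] turn deg(+=cw) 0.64
[ 0.05035546 -0.03094669 -0.99825179]
```

```bash

python3 -m pendant '[[0,0,-0.1,0],[0,0,-0.1,0],[0,0,-0.1,0],[0,0,-0.1,0],[0,0,-0.1,0],[0,0,-0.1,0]]' | sed -n 2,3p
python3 -m pendant '[[0,0,0.05,0],[0,0,0.05,0],[0,0,0.05,0],[0,0,0.05,0],[0,0,0.05,0],[0,0,0.05,0]]'| sed -n 2,3p
python3 -m pendant '[[0,0,0.05,0],[0,0,0.05,0],[0,0,0.05,0],[0,0,0.05,0],[0,0,0.05,0],[0,0,0.05,0]]'| sed -n 2,3p
```

```text
tool_pos: [0.4628, -0.3015, 0.2613]
orientation: [[0.976, 0.209, 0.055], [0.211, -0.977, -0.034], [0.046, 0.044, -0.998]]
tool_pos: [0.4687, -0.3033, 0.2177]
orientation: [[0.976, 0.211, 0.06], [0.213, -0.976, -0.037], [0.05, 0.049, -0.998]]
tool_pos: [0.471, -0.3048, 0.1676]
orientation: [[0.976, 0.211, 0.058], [0.213, -0.976, -0.036], [0.049, 0.047, -0.998]]
```

```bash
s(){ python3 -c "
from h import *
o=get_obs();R=o['orientation'];print(o['tool_pos'].round(4),R[:2,2].round(4),o['qpos'].round(4),o['qvel'].round(3), o['tau'].round(2)[1:5])"; }
s; python3 -m pendant '[[0,0,0,0]]'>/dev/null; s; python3 -m pendant '[[0,0,0,0]]'>/dev/null; s; python3 -m pendant '[[0,0,0,0],[0,0,0,0],[0,0,0,0],[0,0,0,0]]'>/dev/null; s
python3 -m pendant '[[0,0,0.3,0]]'>/dev/null; s;python3 -m pendant '[[0,0,0,0]]'>/dev/null; s; python3 -m pendant '[[0,0,0,0]]'>/dev/null; s; python3 -m pendant '[[0,0,-0.3,0]]'>/dev/null; s;python3 -m pendant '[[0,0,0,0]]'>/dev/null; s; python3 -m pendant '[[0,0,0,0]]'>/dev/null; s
```

```text
[ 0.471  -0.3048  0.1676] [ 0.0581 -0.0359] [-0.6181  0.1913  2.0748  0.0061  0.8072  0.735 ] [-0.     0.13   0.025  0.001 -0.156 -0.001] [-57.19 -38.69   0.07   0.09]
[ 0.4706 -0.3045  0.1664] [ 0.0569 -0.035 ] [-0.6181  0.193   2.0755  0.0062  0.8064  0.735 ] [ 0.001 -0.008 -0.009 -0.001  0.006  0.001] [-55.16 -38.71   0.08  -0.51]
[ 0.4707 -0.3046  0.1664] [ 0.0568 -0.035 ] [-0.6181  0.1932  2.0753  0.0062  0.8064  0.735 ] [-0.001  0.008  0.005  0.002 -0.006 -0.   ] [-54.8  -38.01   0.07  -0.27]
[ 0.4712 -0.3049  0.1674] [ 0.0582 -0.0359] [-0.6181  0.1919  2.0746  0.0061  0.8068  0.735 ] [-0.002 -0.004 -0.    -0.002  0.001  0.002] [-55.47 -38.58   0.07  -0.24]
[ 0.4769 -0.3088  0.127 ] [ 0.0658 -0.0413] [-0.6177  0.2618  2.0808  0.0067  0.7214  0.7346] [ 0.004  0.823  0.134  0.005 -0.92  -0.003] [-7.403e+01 -3.410e+01  4.000e-02  3.250e+00]
[ 0.4745 -0.3071  0.1227] [ 0.06   -0.0372] [-0.6177  0.2669  2.084   0.0067  0.7202  0.7346] [ 0.002 -0.122 -0.074 -0.     0.084  0.001] [-58.36 -38.91   0.09  -1.94]
[ 0.4749 -0.3074  0.1238] [ 0.0602 -0.0373] [-0.6177  0.2659  2.0828  0.0067  0.7221  0.7346] [ 0.001  0.031  0.028  0.    -0.007  0.001] [-55.34 -33.1    0.06  -0.34]
[ 0.4698 -0.304   0.1655] [ 0.0532 -0.0324] [-0.6181  0.1947  2.0754  0.0061  0.8094  0.735 ] [-0.002 -0.85  -0.164 -0.004  0.938  0.004] [-40.05 -35.72   0.09  -3.47]
[ 0.4723 -0.3057  0.1718] [ 0.0596 -0.0369] [-0.6181  0.1869  2.0708  0.0061  0.8139  0.735 ] [ 0.001  0.08   0.06   0.    -0.045  0.   ] [-55.32 -36.17   0.06   1.11]
[ 0.4726 -0.3059  0.1737] [ 0.0612 -0.038 ] [-0.618   0.1838  2.0704  0.0061  0.8153  0.7351] [ 0.001 -0.061 -0.042 -0.001  0.034  0.   ] [-56.33 -40.55   0.08  -0.28]
```

```bash
s(){ python3 -c "
from h import *
o=get_obs();R=o['orientation'];print(o['tool_pos'].round(4),R[:2,2].round(4))"; }
python3 -m pendant '[[0,0,-0.3,0],[0,0,-0.3,0],[0,0,-0.3,0]]'>/dev/null; s;python3 -m pendant '[[0,0,-0.24,0],[0,0,-0.18,0],[0,0,-0.12,0],[0,0,-0.06,0]]'>/dev/null; s;  python3 -m pendant '[[0,0,-0.03,0],[0,0,-0.01,0],[0,0,0,0]]'>/dev/null; s
python3 -m pendant '[[0,0,0.05,0],[0,0,0.1,0],[0,0,0.15,0],[0,0,0.2,0],[0,0,0.25,0],[0,0,0.3,0]]'>/dev/null; s;python3 -m pendant '[[0,0,0,0]]'>/dev/null; s; python3 -m pendant '[[0,0,0,0]]'>/dev/null; s
```

```text
[ 0.4619 -0.2991  0.3095] [ 0.0552 -0.0338]
[ 0.4568 -0.2959  0.4126] [ 0.0649 -0.0407]
[ 0.4562 -0.2955  0.4191] [ 0.0655 -0.0411]
[ 0.4666 -0.3021  0.2534] [ 0.0667 -0.042 ]
[ 0.4636 -0.2999  0.2465] [ 0.0584 -0.0362]
[ 0.4634 -0.2998  0.2462] [ 0.057  -0.0351]
```

```bash
s(){ python3 -c "
from h import *
o=get_obs();R=o['orientation'];q=o['qpos'];print(o['t'],o['tool_pos'].round(4),R[:2,2].round(4),round(np.pi-q[1]-q[2]-q[4],4))"; }
s
python3 -m pendant '[[0,0,-0.05,0],[0,0,-0.05,0]]'>/dev/null; s
python3 -m pendant '[[0,0,-0.05,0],[0,0,-0.05,0]]'>/dev/null; s
python3 -m pendant '[[0,0,0,0],[0,0,0,0]]'>/dev/null; s
echo in; python3 -m pendant '[[-0.1,0,0,0],[-0.1,0,0,0]]'>/dev/null; s
python3 -m pendant '[[0,0,0,0],[0,0,0,0]]'>/dev/null; s
echo out; python3 -m pendant '[[0.1,0,0,0],[0.1,0,0,0]]'>/dev/null; s
python3 -m pendant '[[0.1,0,0,0],[0.1,0,0,0]]'>/dev/null; s
python3 -m pendant '[[0,0,0,0],[0,0,0,0]]'>/dev/null; s
echo turn; python3 -m pendant '[[0,0,0,1],[0,0,0,1]]'>/dev/null; s
python3 -m pendant '[[0,0,0,-1],[0,0,0,-1]]'>/dev/null; s
echo side;python3 -m pendant '[[0,-0.3,0,0],[0,-0.3,0,0]]'>/dev/null; s
python3 -m pendant '[[0,0,0,0],[0,0,0,0]]'>/dev/null; s
```

```text
13.75 [ 0.4634 -0.2998  0.2462] [ 0.057  -0.0351] 0.0668
13.95 [ 0.4627 -0.2994  0.2636] [ 0.0574 -0.0354] 0.0673
14.15 [ 0.4628 -0.2995  0.2833] [ 0.0613 -0.0382] 0.0722
14.35 [ 0.4637 -0.3002  0.2866] [ 0.0652 -0.041 ] 0.0769
in
14.55 [ 0.4338 -0.3065  0.2848] [ 0.0653 -0.0408] 0.0767
14.75 [ 0.431  -0.3068  0.284 ] [ 0.0641 -0.0402] 0.0753
out
14.95 [ 0.4607 -0.3005  0.2856] [ 0.064  -0.0404] 0.0756
15.15 [ 0.4935 -0.2933  0.2874] [ 0.0643 -0.0403] 0.0759
15.35 [ 0.4965 -0.2923  0.287 ] [ 0.064  -0.0398] 0.0755
turn
15.55 [ 0.4965 -0.292   0.2867] [ 0.0634 -0.0394] 0.0747
15.75 [ 0.496  -0.2919  0.2864] [ 0.0629 -0.0392] 0.0741
side
15.95 [ 0.4773 -0.2056  0.2817] [ 0.063  -0.0402] 0.0742
16.15 [ 0.4757 -0.2021  0.2814] [ 0.0625 -0.0394] 0.0734
```

```bash
s(){ python3 -c "
from h import *
o=get_obs();R=o['orientation'];q=o['qpos'];print(o['t'],o['tool_pos'].round(4),R[:2,2].round(4),round(np.pi-q[1]-q[2]-q[4],4))"; }
python3 -m pendant '[[0,0,0.03,0],[0,0,0.03,0],[0,0,0.03,0],[0,0,0.03,0]]'>/dev/null; s
python3 -m pendant '[[0,0,0.03,0],[0,0,0.03,0],[0,0,0.03,0],[0,0,0.03,0]]'>/dev/null; s
python3 -m pendant '[[0,0,0.3,0],[0,0,0,0]]'>/dev/null; s
python3 -m pendant '[[0,0,-0.3,0],[0,0,0,0]]'>/dev/null; s
python3 -m pendant '[[0,0,0.15,0],[0,0,0,0]]'>/dev/null; s
python3 -m pendant '[[0,0,0.15,0],[0,0,0,0]]'>/dev/null; s
python3 -m pendant '[[0,0,-0.33,0],[0,0,0,0]]'>/dev/null; s
```

```text
16.55 [ 0.4775 -0.2051  0.2624] [ 0.0632 -0.0402] 0.0744
16.95 [ 0.4785 -0.2065  0.2422] [ 0.0621 -0.0398] 0.0732
17.15 [ 0.4816 -0.2084  0.1961] [ 0.0628 -0.0401] 0.074
17.35 [ 0.4787 -0.2065  0.2432] [ 0.0602 -0.0388] 0.0711
17.55 [ 0.4813 -0.2079  0.2245] [ 0.0644 -0.0408] 0.0758
17.75 [ 0.4839 -0.2092  0.205 ] [ 0.0667 -0.0419] 0.0783
17.95 [ 0.4808 -0.2072  0.2585] [ 0.066  -0.0415] 0.0775
```

```bash
python3 - <<'E'
import numpy as np
from scipy.optimize import least_squares
D=[(.3794,1.7348,.6996,.2089,0),(.21,1.57,.6987,.4159,0),(.03,1.77,.596,.4155,0.001),(-.17,1.96,.4895,.416,.004),(.13,2.02,.5568,.2233,.012),(.29,2.06,.5697,.1213,.044),(.1913,2.0748,.5611,.1676,.0683),(.2618,2.0808,.5682,.127,.0777),(.1947,2.0754,.5596,.1655,.0623)]
def f(p,D=D):
    L1,L2,z0,r0,d,e=p;o=[]
    for a,b,r,z,t in D:
        o+=[r0+L1*np.sin(a)+L2*np.sin(a+b+e)+d*np.sin(t)-r,z0+L1*np.cos(a)+L2*np.cos(a+b+e)-d*np.cos(t)-z]
    return o
s=least_squares(f,[.5,.5,.4,.1,.2,0]);print(s.x,np.abs(s.fun).max())
L1,L2,z0,r0,d,e=s.x
for z in (.5,.4,.3,.2,.1,.05):
  for r in(.35,.42,.48,.55,.65):
    t=.075
    def g(q): return [r0+L1*np.sin(q[0])+L2*np.sin(sum(q)+e)+d*np.sin(t)-r,z0+L1*np.cos(q[0])+L2*np.cos(sum(q)+e)-d*np.cos(t)-z]
    k=least_squares(g,[.2,2]);print(z,r,k.x.round(2),"q5",round(np.pi-t-sum(k.x),2),round(k.cost,6))
E
```

```text
[0.55240305 0.60519241 0.34865682 0.00321088 0.3004422  0.0796823 ] 0.002157229975170649
0.5 0.35 [-0.53  2.06] q5 1.53 0.0
0.5 0.42 [-0.39  1.98] q5 1.47 0.0
0.5 0.48 [-0.27  1.89] q5 1.44 0.0
0.5 0.55 [-0.13  1.78] q5 1.42 0.0
0.5 0.65 [0.05 1.61] q5 1.41 0.0
0.4 0.35 [-0.5   2.22] q5 1.35 0.0
0.4 0.42 [-0.35  2.12] q5 1.29 0.0
0.4 0.48 [-0.22  2.03] q5 1.26 0.0
0.4 0.55 [-0.09  1.91] q5 1.24 0.0
0.4 0.65 [0.1  1.73] q5 1.24 0.0
0.3 0.35 [-0.42  2.34] q5 1.14 0.0
0.3 0.42 [-0.26  2.24] q5 1.09 0.0
0.3 0.48 [-0.13  2.14] q5 1.06 0.0
0.3 0.55 [-0.    2.01] q5 1.05 0.0
0.3 0.65 [0.17 1.82] q5 1.07 0.0
0.2 0.35 [-0.27  2.44] q5 0.89 0.0
0.2 0.42 [-0.11  2.32] q5 0.86 0.0
0.2 0.48 [0.   2.21] q5 0.85 0.0
0.2 0.55 [0.12 2.08] q5 0.86 0.0
0.2 0.65 [0.28 1.89] q5 0.9 0.0
0.1 0.35 [-0.03  2.49] q5 0.6 0.0
0.1 0.42 [0.09 2.37] q5 0.61 0.0
0.1 0.48 [0.19 2.25] q5 0.63 0.0
0.1 0.55 [0.28 2.12] q5 0.66 0.0
0.1 0.65 [0.42 1.92] q5 0.73 0.0
0.05 0.35 [0.12 2.5 ] q5 0.45 0.0
0.05 0.42 [0.22 2.37] q5 0.48 0.0
0.05 0.48 [0.29 2.26] q5 0.51 0.0
0.05 0.55 [0.38 2.13] q5 0.56 0.0
0.05 0.65 [0.5  1.93] q5 0.65 0.0
```

```bash
python3 -c "
from h import *
to([.463,-.3045,.1],11.5)"
```

```text
pos [ 0.4808 -0.2072  0.2585] yaw 12.07 q [-0.45 -0.    2.1  -0.01  0.97  0.92] open 0.0911 F [ 0.6 -0.  -0.4] t 17.95
shares [-0.31   0.552  1.072] turn deg(+=cw) 0.57
```

The tool has picked up a tilt of about 0.075 rad, fixed in the world frame, and the rows cannot correct it. I'll work round it: grip lightly, turn the bracket, set it down flat, then regrip at the final heading.

```bash
python3 -m pendant '[[-0.05,0.1,0.08,0.1],[-0.05,0.1,0.13,0],[-0.05,0.1,0.17,0],[-0.05,0.1,0.17,0],[-0.05,0.1,0.17,0],[-0.03,0.05,0.15,0],[0,0,0.1,0],[0,0,0,0]]' 1 20 >/dev/null; python3 -c "
from h import *
to([.463,-.3045,.036],11.5);print(get_obs()['orientation'][:2,2])"
```

```text
pos [ 0.4725 -0.3096  0.1279] yaw 11.56 q [-0.62  0.25  2.1   0.01  0.7   0.74] open 0.0911 F [-1.  -0.2  0.4] t 18.75
shares [-0.098 -0.085  0.603] turn deg(+=cw) 0.06
[ 0.08136236 -0.05012964]
```

```bash
s(){ python3 -c "
from h import *
o=get_obs();R=o['orientation'];q=o['qpos'];print(o['t'],o['tool_pos'].round(4),R[:2,2].round(4),round(np.pi-q[1]-q[2]-q[4],4))"; }
python3 -m pendant '[[-0.05,-0.04,0.05,0],[-0.05,-0.04,0.05,0]]'>/dev/null; s
python3 -m pendant '[[0,0,0.05,0],[0,0,0.05,0],[0,0,0.05,0]]'>/dev/null; s
python3 -m pendant '[[0,0,0.05,0],[0,0,0.05,0],[0,0,0.05,0]]'>/dev/null; s;python3 -c "
from h import *
to([.463,-.3045,.036],11.5)"
```

```text
18.95 [ 0.4581 -0.3017  0.1133] [ 0.0847 -0.0523] 0.0994
19.25 [ 0.4594 -0.3016  0.0904] [ 0.0859 -0.053 ] 0.1007
19.55 [ 0.4619 -0.3031  0.0661] [ 0.0861 -0.0531] 0.101
pos [ 0.4619 -0.3031  0.0661] yaw 11.69 q [-0.63  0.34  2.14  0.01  0.57  0.73] open 0.0911 F [ 0.6 -0.4  0.8] t 19.55
shares [-0.01  -0.003  0.201] turn deg(+=cw) 0.19
```

```bash
python3 -m pendant '[[0,0,0.05,0],[0,0,0.05,0],[0,0,0.05,0],[0,0,0.03,0],[0,0,0,0]]'>/dev/null; python3 -c "
from h import *
to([.463,-.3045,.036],11.5)"; python3 -m pendant '[[0,0,0,0],[0,0,0,0],[0,0,0,0],[0,0,0,0],[0,0,0,0],[0,0,0,0]]' -1 20;python3 -c "
from h import *
to([.463,-.3045,.036],11.5)"
```

```text
pos [ 0.4641 -0.3044  0.0353] yaw 11.68 q [-0.63  0.4   2.13  0.02  0.51  0.73] open 0.0911 F [ 0.3 -0.3  0.1] t 20.05
shares [-0.007 -0.001 -0.005] turn deg(+=cw) 0.18
t: 20.65
tool_pos: [0.4646, -0.3048, 0.0364]
orientation: [[0.977, 0.197, 0.086], [0.202, -0.978, -0.053], [0.074, 0.069, -0.995]]
wrist_force: [-0.1, 0.0, 0.3]
opening: 0.0459
pos [ 0.4646 -0.3048  0.0364] yaw 11.68 q [-0.63  0.4   2.13  0.02  0.51  0.73] open 0.0459 F [-0.1  0.   0.3] t 20.65
shares [-0.01  -0.004  0.002] turn deg(+=cw) 0.18
```

```bash
python3 -m pendant '[[0,0,0,0],[0,0,0,0],[0,0,0,0]]' -1 20; python3 -m pendant '[[0,0,-0.1,0],[0,0,-0.1,0],[0,0,-0.05,0],[0,0,0,0]]';python3 -c "
from h import *
to([.602,-.30,.07],93.9)"
```

```text
t: 20.95
tool_pos: [0.4647, -0.3048, 0.0365]
orientation: [[0.977, 0.197, 0.086], [0.202, -0.978, -0.053], [0.074, 0.069, -0.995]]
wrist_force: [0.6, 0.3, 0.3]
opening: 0.0356
t: 21.35
tool_pos: [0.4608, -0.3024, 0.0751]
orientation: [[0.977, 0.197, 0.085], [0.202, -0.978, -0.052], [0.073, 0.068, -0.995]]
wrist_force: [-0.6, -0.9, -1.1]
opening: 0.0358
pos [ 0.4608 -0.3024  0.0751] yaw 11.68 q [-0.63  0.32  2.14  0.01  0.59  0.73] open 0.0358 F [-0.6 -0.9 -1.1] t 21.35
shares [0.92  0.168 0.113] turn deg(+=cw) -82.22
```

```bash
python3 -m pendant '[[0.1,0,0,-0.5],[0.18,0,0,-1],[0.2,0.05,0,-1],[0.15,0.08,0,-1],[0.1,0.08,0,-1],[0,0.05,0,-1],[0,0,0,-1],[0,0,0,-1]]' >/dev/null; python3 -m pendant '[[0,0,0,-1],[0,0,0,-1],[0,0,0,-1],[0,0,0,-1],[0,0,0,-0.5]]';python3 -c "
from h import *
to([.602,-.30,.07],93.9)"
```

```text
t: 22.65
tool_pos: [0.5962, -0.2912, 0.0798]
orientation: [[0.032, 0.996, 0.084], [0.998, -0.028, -0.051], [-0.048, 0.085, -0.995]]
wrist_force: [0.6, -0.1, -2.0]
opening: 0.0357
pos [ 0.5962 -0.2912  0.0798] yaw 88.17 q [-0.49  0.46  1.91 -0.01  0.68 -0.45] open 0.0357 F [ 0.6 -0.1 -2. ] t 22.65
shares [-0.054  0.035  0.071] turn deg(+=cw) -5.73
```

```bash
python3 -m pendant '[[-0.03,0.02,0,-0.7],[-0.02,0.02,0,-0.25],[0,0,0,0]]' >/dev/null; python3 -c "
from h import *
to([.602,-.30,.07],93.9)
p=camera('wrist');cv2.imwrite('pics/d_w.png',p['color'])
p=camera('side');cv2.imwrite('pics/d_s.png',cv2.resize(p['color'][140:400,220:480],None,fx=2.2,fy=2.2))"
```

```text
pos [ 0.6044 -0.2974  0.079 ] yaw 94.63 q [-0.49  0.47  1.89 -0.01  0.69 -0.57] open 0.0357 F [-0.4 -0.4 -0.9] t 22.95
shares [-0.013 -0.022  0.059] turn deg(+=cw) 0.73
```

View pics/d_s.png

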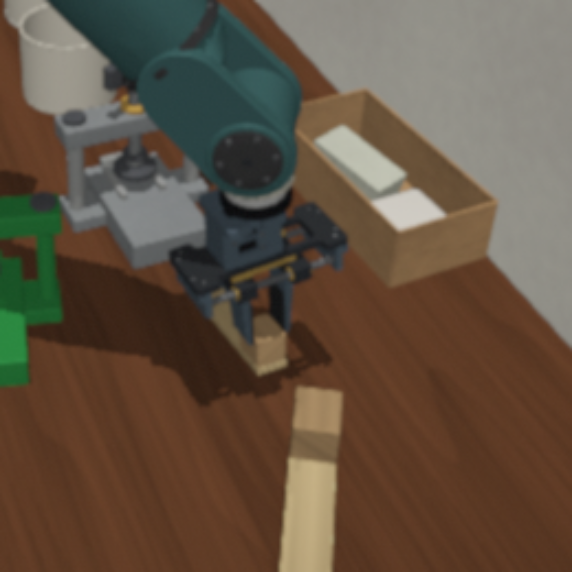

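View pics/d_w.png

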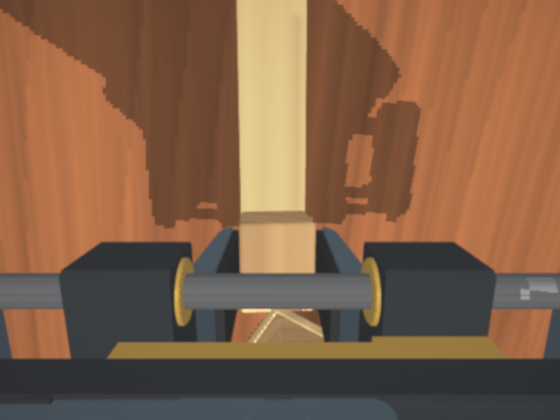

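```bash
python3 -m pendant '[[0,-0.02,0.05,-0.1],[-0.01,-0.02,0.05,0],[0,0,0.05,0],[0,0,0.05,0],[0,0,0.04,0],[0,0,0,0]]'; python3 -c "
from h import *
to([.602,-.30,.037],93.9)"
```

```text
t: 23.65
tool_pos: [0.6004, -0.3008, 0.0386]
orientation: [[-0.089, 0.993, 0.082], [0.994, 0.093, -0.05], [-0.057, 0.077, -0.995]]
wrist_force: [0.8, 0.2, -0.4]
opening: 0.0359
pos [ 0.6004 -0.3008  0.0386] yaw 95.12 q [-0.5   0.53  1.89 -0.01  0.62 -0.58] open 0.0359 F [ 0.8  0.2 -0.4] t 23.65
shares [0.005 0.01  0.011] turn deg(+=cw) 1.22
```

```bash
python3 -m pendant '[[0,0,0,0],[0,0,0,0],[0,0,0,0],[0,0,0,0]]' 0.3 | tail -1; python3 -m pendant '[[0,0,0,0.2],[0,0,0.0,0]]' | tail -1; python3 -c "
from h import *
to([.602,-.30,.037],93.9)
p=camera('wrist');cv2.imwrite('pics/e_w.png',p['color']);w=cloud(p);X,Y,Z=w[...,0],w[...,1],w[...,2]
for a,b in ((.006,.014),(.038,.05)):
  m=(abs(X-.597)<.045)&(abs(Y+.22)<.16)&(Z>a)&(Z<b);r,md=rect(w,m);print(m.sum(),r,md)
p=camera('side')
for q in ('blank_tip','blank_block'):
  for d in pinpoint(p,q)[:2]: print(q,round(d['p'],2),np.round(d['position'],4))
"
```

```text
opening: 0.0591
opening: 0.0593
pos [ 0.601  -0.3008  0.0394] yaw 93.82 q [-0.5   0.53  1.89 -0.01  0.62 -0.56] open 0.0593 F [0.2 0.2 0.2] t 24.25
shares [0.006 0.006 0.016] turn deg(+=cw) -0.08
14428 ((599.0916137695312, -277.443115234375), (36.113433837890625, 193.26901245117188), 5.135070323944092) [ 0.59452642 -0.22629224  0.00893409]
4399 ((599.57958984375, -292.8089599609375), (75.05938720703125, 26.836259841918945), 1.5850368738174438) [ 0.59979796 -0.29146471  0.0449076 ]
blank_block 0.72 [ 0.6227 -0.4017  0.037 ]
blank_block 0.63 [ 0.5973 -0.3023  0.0255]
```

```bash
python3 -m pendant '[[0,0,0,0],[0,0,0,0],[0,0,0,0],[0,0,0,0],[0,0,0,0]]' -1 25 | tail -1; python3 -m pendant '[[0,0,-0.05,0],[0,0,-0.1,0],[0,0,-0.1,0],[0,0,-0.08,0],[0,0,-0.04,0],[0,0,0,0]]'; python3 -c "
from h import *
to([.602,-.30,.093],93.9)
p=camera('wrist');cv2.imwrite('pics/f_w.png',p['color']);w=cloud(p);X,Y,Z=w[...,0],w[...,1],w[...,2]
m=(abs(X-.597)<.045)&(Y<-.09)&(Y>-.27)&(Z>.04);
P=w[m]
for y in np.arange(-.27,-.1,.02):
  k=P[abs(P[:,1]-y)<.005]
  if len(k): print(round(y,3),len(k),k.min(0).round(4),k.max(0).round(4),np.median(k,0).round(4))
print(P[:,1].max())
for q in ('blank_tip','press_mouth','press_stop'):
  for d in pinpoint(p,q)[:2]: print(q,round(d['p'],2),np.round(d['position'],4))
"
```

```text
opening: 0.0223
t: 25.55
tool_pos: [0.5968, -0.2986, 0.1022]
orientation: [[-0.068, 0.994, 0.084], [0.996, 0.073, -0.051], [-0.057, 0.08, -0.995]]
wrist_force: [0.4, -1.2, -0.4]
opening: 0.0006
pos [ 0.5968 -0.2986  0.1022] yaw 93.92 q [-0.5   0.43  1.9  -0.01  0.72 -0.56] open 0.0006 F [ 0.4 -1.2 -0.4] t 25.55
shares [-0.008  0.029  0.064] turn deg(+=cw) 0.02
-0.27 32490 [ 0.552  -0.27    0.1959] [ 0.6298 -0.265   0.2313] [ 0.5833 -0.2671  0.2208]
-0.25 3375 [ 0.579 -0.255  0.188] [ 0.6127 -0.2527  0.2097] [ 0.6025 -0.2543  0.2018]
-0.25270609775397945
```

View pics/f_w.png

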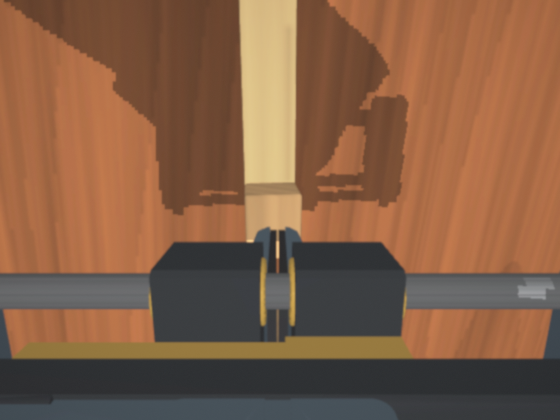

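View pics/e_w.png

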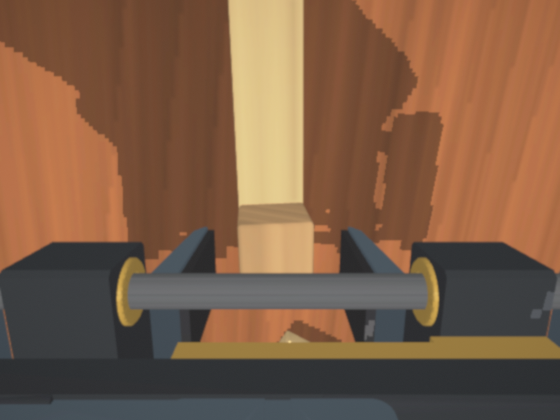

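```bash
python3 - <<'E'
from h import *
for n in('wrist','side'):
  p=camera(n);cv2.imwrite(f'pics/g_{n}.png',p['color'] if n=='wrist' else cv2.resize(p['color'][200:400,250:450],None,fx=3,fy=3));w=cloud(p);X,Y,Z=w[...,0],w[...,1],w[...,2]
  for a,b in ((.006,.014),(.04,.05)):
    m=(abs(X-.597)<.045)&(Y<-.08)&(Y>-.345)&(Z>a)&(Z<b);r,md=rect(w,m);print(n,m.sum(),r,md)
E
```

```text
wrist 9972 ((594.167724609375, -224.40728759765625), (36.11664962768555, 118.57933044433594), 4.440827369689941) [ 0.593548   -0.21781619  0.00893055]
wrist 2174 ((600.2486572265625, -302.0961608886719), (36.22905349731445, 43.28898239135742), 4.480367660522461) [ 0.59923615 -0.29210187  0.0448664 ]
side 447 ((593.4931640625, -227.88555908203125), (198.15065002441406, 70.19561767578125), 85.20787048339844) [ 0.58709083 -0.2113185   0.00945003]
side 205 ((598.069580078125, -302.9996643066406), (38.334716796875, 47.65238952636719), 3.90960431098938) [ 0.59711834 -0.30477241  0.04494087]
```

View pics/g_side.png

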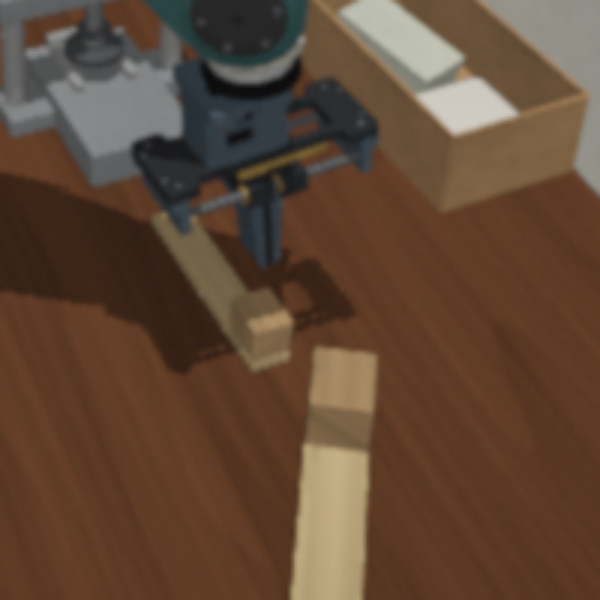

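```bash
python3 -m pendant '[[-0.01,0,0,-0.1],[0,0,0,0],[0,0,0.05,0],[0,0,0.08,0],[0,0,0.08,0],[0,0,0.05,0]]' 0.3 12| sed -n 2p; python3 -c "
from h import *
to([.5995,-.3025,.030],94.4);print(get_obs()['orientation'][:2,2])"
```

```text
tool_pos: [0.5992, -0.3019, 0.0574]
pos [ 0.5992 -0.3019  0.0574] yaw 94.58 q [-0.5   0.5   1.89 -0.01  0.65 -0.58] open 0.0456 F [0.7 0.3 0.1] t 26.45
shares [ 0.006 -0.012  0.182] turn deg(+=cw) 0.18
[ 0.08068475 -0.04967929]
```

```bash
python3 -m pendant '[[0,-0.01,0.02,0],[0,-0.01,0.04,0],[0,0,0.05,0],[0,0,0.05,0],[0,0,0.03,0],[0,0,0,0]]'| sed -n '2p;4,5p'; python3 -c "
from h import *
to([.5995,-.3025,.030],94.4)"
```

```text
tool_pos: [0.5976, -0.3032, 0.0242]
wrist_force: [0.7, 0.5, 0.1]
opening: 0.059
pos [ 0.5976 -0.3032  0.0242] yaw 94.58 q [-0.5   0.55  1.89 -0.01  0.6  -0.58] open 0.059 F [0.7 0.5 0.1] t 27.05
shares [ 0.002  0.016 -0.038] turn deg(+=cw) 0.18
```

```bash
python3 -m pendant '[[0,0.01,-0.04,0],[0,0,0,0],[0,0,0,0]]' -1 12| sed -n '2p;4,5p'; python3 -m pendant '[[0,0,0,0],[0,0,0,0]]' | sed -n '2p;4,5p';  python3 -m pendant '[[0,0,0,0],[0,0,0,0]]' | sed -n '2,5p'
```

```text
tool_pos: [0.5991, -0.303, 0.0314]
wrist_force: [0.3, -0.3, -0.8]
opening: 0.0378
tool_pos: [0.5993, -0.303, 0.032]
wrist_force: [-0.2, 0.3, -1.9]
opening: 0.0363
tool_pos: [0.5992, -0.303, 0.032]
orientation: [[-0.08, 0.994, 0.08], [0.995, 0.084, -0.049], [-0.056, 0.075, -0.996]]
wrist_force: [-0.5, -0.0, -1.1]
opening: 0.0362
```

```bash
python3 -m pendant '[[0,0,0,0],[0,0,-0.05,0],[0,0,-0.08,0],[0,0,-0.08,0],[0,0,-0.06,0],[0,0,-0.03,0],[0,0,0,0]]' -1 20| sed -n '2,5p'; python3 -c "
from h import *
p=camera('wrist');cv2.imwrite('pics/i_w.png',p['color']);w=cloud(p);X,Y,Z=w[...,0],w[...,1],w[...,2]
m=(abs(X-.597)<.05)&(Y<-.09)&(Y>-.28)&(Z>.025)&(Z<.08);P=w[m]
for y in np.arange(-.28,-.1,.02):
  k=P[abs(P[:,1]-y)<.005]
  if len(k): print(round(y,3),len(k),k[:,0].min().round(4),k[:,0].max().round(4),np.median(k[:,2]).round(4))
print(P[:,1].max())
p=camera('side');cv2.imwrite('pics/i_s.png',cv2.resize(p['color'][140:340,220:420],None,fx=3,fy=3))
for q in ('blank_tip','blank_block'):
  for d in pinpoint(p,q)[:2]: print(q,round(d['p'],2),np.round(d['position'],4))
to([.5955,-.2065,.075],93.9)"
```

```text
tool_pos: [0.5957, -0.3008, 0.082]
orientation: [[-0.08, 0.994, 0.081], [0.995, 0.084, -0.05], [-0.056, 0.077, -0.995]]
wrist_force: [-0.5, -1.1, -1.5]
opening: 0.0361
-0.28 1209 0.5764 0.6124 0.0633
-0.26 1320 0.5749 0.611 0.0593
-0.24 1457 0.5733 0.6099 0.0592
-0.22 1600 0.5717 0.6086 0.0591
-0.2 1753 0.5702 0.6065 0.059
-0.18 423 0.5692 0.6052 0.0589
-0.1807995833755652
blank_block 0.9 [ 0.6254 -0.4025  0.0377]
blank_block 0.89 [ 0.5931 -0.3018  0.0761]
pos [ 0.595  -0.3004  0.0803] yaw 94.59 q [-0.5   0.46  1.9  -0.01  0.69 -0.58] open 0.0361 F [-0.4  0.  -2.8] t 28.65
shares [0.625 0.053 0.005] turn deg(+=cw) 0.69
```

View pics/i_s.png

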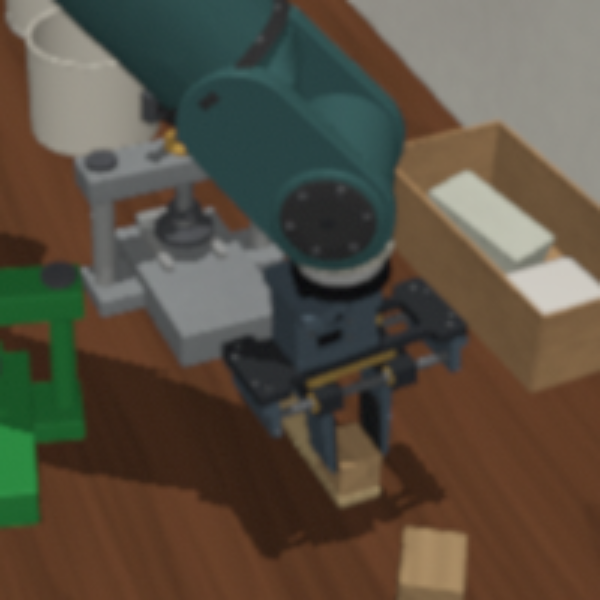

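View pics/i_w.png

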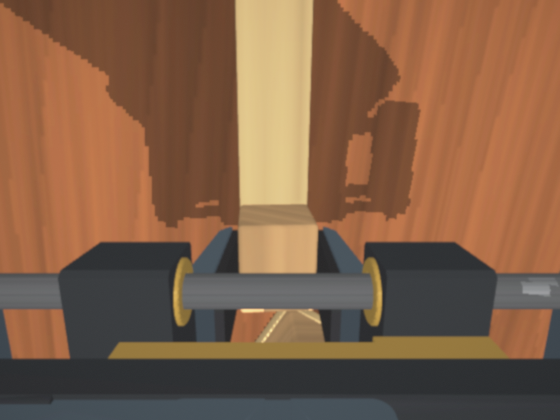

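```bash
python3 -m pendant '[[0.04,0.02,0,0.1],[0.08,0.02,0,0],[0.1,0,0,0],[0.12,0,0,0],[0.12,0,0,0],[0.1,0,0,0],[0.06,0,0,0],[0.0,0,0,0]]' | sed -n '2,5p'; python3 -c "
from h import *
p=camera('wrist');cv2.imwrite('pics/j_w.png',p['color']);w=cloud(p);X,Y,Z=w[...,0],w[...,1],w[...,2]
m=(abs(X-.597)<.03)&(Y<0)&(Y>-.28)&(Z>.048)&(Z<.075);P=w[m]
for y in np.arange(-.2,0.05,.02):
  k=P[abs(P[:,1]-y)<.005]
  if len(k): print(round(y,3),len(k),((k[:,0].min()+k[:,0].max())/2).round(4),(k[:,0].max()-k[:,0].min()).round(4),np.median(k[:,2]).round(4))
print(P[:,1].max())
m=(abs(X-.59)<.07)&(Y>-.1)&(Y<.02)&(abs(Z-.04)<.004);r,md=rect(w,m);print('bed',m.sum(),r,md)
for y in np.arange(-.05,0.05,.02):
  k=w[m];k=k[abs(k[:,1]-y)<.005]
  if len(k): print('bed',round(y,3),k[:,0].min().round(4),k[:,0].max().round(4))
for q in ('press_mouth','blank_tip','press_stop'):
  for d in pinpoint(p,q)[:2]: print(q,round(d['p'],2),np.round(d['position'],4))
p=camera('side');cv2.imwrite('pics/j_s.png',cv2.resize(p['color'][140:340,220:420],None,fx=3,fy=3))
to([.5867,-.0675,.075],93.9)"
```

```text
tool_pos: [0.5931, -0.1974, 0.0732]
orientation: [[-0.07, 0.995, 0.076], [0.996, 0.074, -0.047], [-0.052, 0.072, -0.996]]
wrist_force: [0.2, -1.3, -1.5]
opening: 0.0358
-0.18 718 0.588 0.0354 0.0628
-0.16 1303 0.5909 0.0363 0.0506
-0.14 1420 0.5896 0.0365 0.0506
-0.12 1565 0.5883 0.0366 0.0506
-0.1 1726 0.587 0.0365 0.0506
-0.08 1110 0.5856 0.036 0.0506
-0.07772051311491097
bed 0 ((0.0, 0.0), (0.0, 0.0), 0.0) [nan nan nan]
pos [ 0.5935 -0.1995  0.0734] yaw 93.91 q [-0.35  0.42  1.98 -0.03  0.65 -0.4 ] open 0.0359 F [-0.4 -0.  -1.4] t 29.7
shares [ 0.879  0.019 -0.056] turn deg(+=cw) 0.01
  return np.nanmean(a, axis, out=out, keepdims=keepdims)
```

View pics/j_w.png

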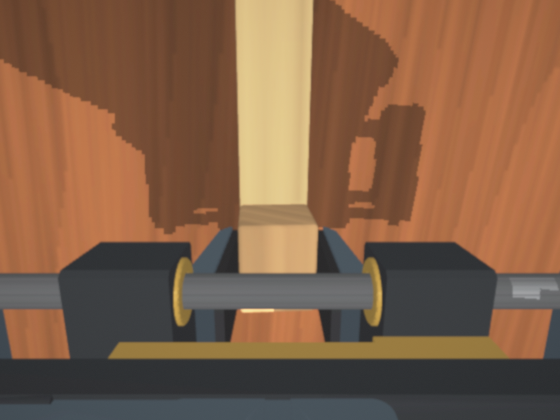

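View pics/j_s.png

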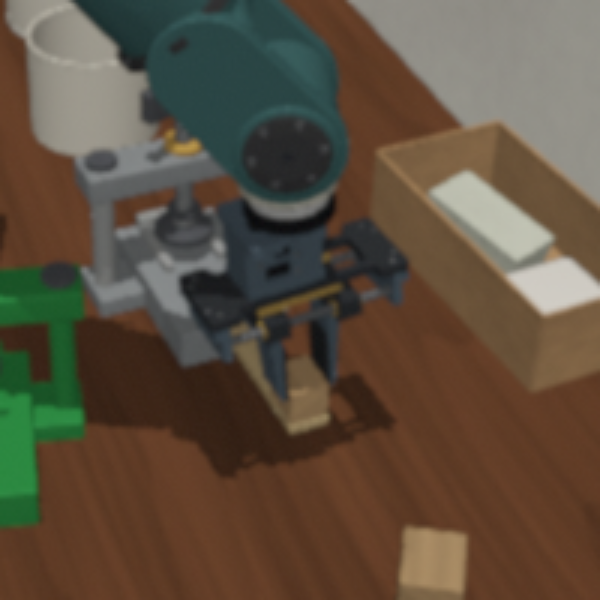

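```bash
python3 -m pendant '[[0.04,0.008,-0.015,0],[0.08,0,-0.005,0],[0.1,0,-0.006,0],[0.1,0,-0.006,0],[0.1,0,-0.006,0],[0.1,0,-0.006,0],[0.06,0,-0.004,0],[0.0,0,0,0]]' | sed -n '2,5p'; python3 -c "
from h import *
p=camera('wrist');cv2.imwrite('pics/k_w.png',p['color']);w=cloud(p);X,Y,Z=w[...,0],w[...,1],w[...,2]
m=(abs(X-.585)<.03)&(Y<0.06)&(Y>-.28)&(Z>.047)&(Z<.075);P=w[m]
for y in np.arange(-.12,0.05,.02):
  k=P[abs(P[:,1]-y)<.005]
  if len(k): print(round(y,3),len(k),((k[:,0].min()+k[:,0].max())/2).round(4),(k[:,0].max()-k[:,0].min()).round(4),np.median(k[:,2]).round(4))
p=camera('side');cv2.imwrite('pics/k_s.png',cv2.resize(p['color'][140:300,220:380],None,fx=3.75,fy=3.75))
p=camera('top');cv2.imwrite('pics/k_t.png',cv2.resize(p['color'][130:260,180:340],None,fx=4,fy=4))
to([.586,-.0675,.073],93.9)"
```

```text
tool_pos: [0.5874, -0.1044, 0.0764]
orientation: [[-0.068, 0.995, 0.076], [0.996, 0.072, -0.047], [-0.053, 0.073, -0.996]]
wrist_force: [0.1, 0.5, -1.9]
opening: 0.0358
-0.08 1750 0.5864 0.0362 0.0546
-0.06 1349 0.5851 0.0364 0.0538
-0.04 1479 0.5837 0.0364 0.0538
-0.02 1622 0.5824 0.0362 0.0538
0.0 1793 0.5811 0.0361 0.0538
0.02 9 0.5962 0.0038 0.0535
pos [ 0.5876 -0.106   0.0764] yaw 93.81 q [-0.2   0.38  2.04 -0.05  0.64 -0.23] open 0.0362 F [-0.7  0.1 -1.3] t 30.65
shares [0.258 0.005 0.01 ] turn deg(+=cw) -0.09
```

View pics/k_s.png

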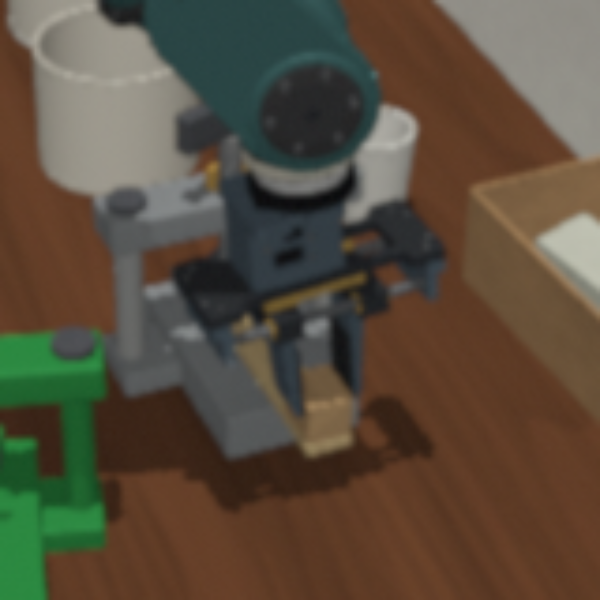

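View pics/k_w.png

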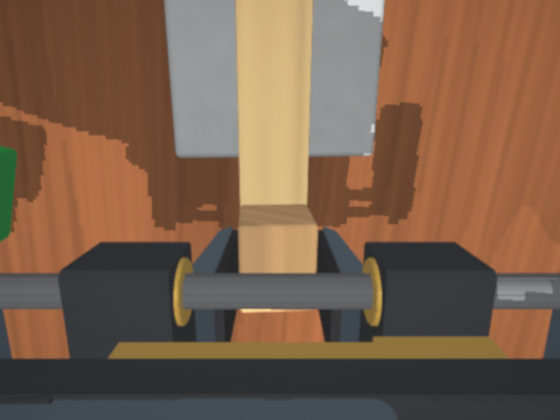

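View pics/k_t.png

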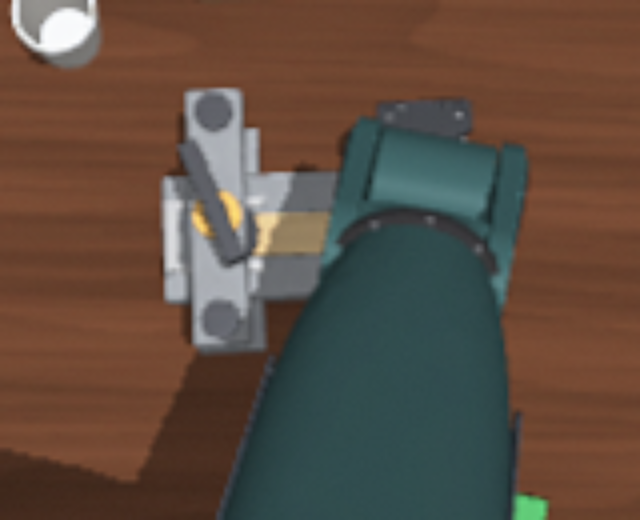

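```bash
python3 -m pendant '[[0.05,0,0,0],[0.07,0,0,0],[0.06,0,0,0],[0.04,0,0.005,0],[0.01,0,0.005,0],[0,0,0,0]]' | sed -n '2,5p'; python3 -c "
from h import *
p=camera('wrist');w=cloud(p);X,Y,Z=w[...,0],w[...,1],w[...,2]
m=(abs(X-.585)<.03)&(Y<0.06)&(Y>-.28)&(Z>.047)&(Z<.075);P=w[m]
for y in np.arange(-.12,0.05,.02):
  k=P[abs(P[:,1]-y)<.005]
  if len(k): print(round(y,3),len(k),((k[:,0].min()+k[:,0].max())/2).round(4),(k[:,0].max()-k[:,0].min()).round(4),np.median(k[:,2]).round(4))
p=camera('side');cv2.imwrite('pics/l_s.png',cv2.resize(p['color'][140:300,220:380],None,fx=3.75,fy=3.75))
to([.586,-.0675,.073],93.9)"
```

```text
tool_pos: [0.5854, -0.0697, 0.0727]
orientation: [[-0.065, 0.995, 0.077], [0.996, 0.069, -0.048], [-0.053, 0.073, -0.996]]
wrist_force: [0.3, 0.6, -0.3]
opening: 0.0363
-0.04 1254 0.5842 0.0361 0.0501
-0.02 1373 0.5829 0.0361 0.0501
0.0 1504 0.5816 0.0361 0.0501
0.02 1660 0.5804 0.0361 0.05
0.04 2805 0.5843 0.0583 0.0505
pos [ 0.5854 -0.0701  0.0728] yaw 93.7 q [-0.14  0.38  2.05 -0.06  0.63 -0.16] open 0.0357 F [ 0.5 -0.1 -1.2] t 31.35
shares [ 0.017  0.005 -0.002] turn deg(+=cw) -0.2
```

```bash
python3 -m pendant '[[0.01,0,0.008,0],[0.02,0,0,0],[0.02,0,0,0]]' | sed -n '2p;4,5p';python3 -m pendant '[[0.02,0,0,0],[0.02,0,0,0]]' | sed -n '2p;4,5p'; python3 -m pendant '[[0.02,0,0,0],[0.02,0,0,0]]' | sed -n '2p;4,5p'
```

```text
tool_pos: [0.5873, -0.0656, 0.0726]
wrist_force: [0.1, -29.0, 4.6]
opening: 0.0362
tool_pos: [0.5889, -0.0641, 0.074]
wrist_force: [-1.4, -26.2, 4.4]
opening: 0.0361
tool_pos: [0.59, -0.0629, 0.0753]
wrist_force: [-2.1, -27.1, 4.8]
opening: 0.0359
```

Contact with the stop: -29 N along the press axis. I open and check.

```bash
python3 -m pendant '[[-0.02,-0.01,0,0],[0,0,0,0],[0,0,0,0],[0,0,0,0],[0,0,0,0]]' 0.4 | sed -n '2p;4,5p'; python3 -c "
from h import *
print(get_obs()['orientation'][:2,2])
p=camera('wrist');cv2.imwrite('pics/m_w.png',p['color']);w=cloud(p);X,Y,Z=w[...,0],w[...,1],w[...,2]
m=(abs(X-.585)<.03)&(Y<0.03)&(Y>-.28)&(Z>.045)&(Z<.075);P=w[m]
for y in np.arange(-.06,0.04,.02):
  k=P[abs(P[:,1]-y)<.005]
  if len(k): print(round(y,3),len(k),((k[:,0].min()+k[:,0].max())/2).round(4),(k[:,0].max()-k[:,0].min()).round(4),np.median(k[:,2]).round(4))
p=camera('side');cv2.imwrite('pics/m_s.png',cv2.resize(p['color'][140:300,220:380],None,fx=3.75,fy=3.75))
"
```

```text
tool_pos: [0.5891, -0.0664, 0.0757]
wrist_force: [0.2, 0.8, -0.5]
opening: 0.0641
[ 0.08795201 -0.06537398]
-0.04 1488 0.5882 0.0364 0.0491
-0.02 1312 0.5868 0.0363 0.049
0.0 1441 0.5849 0.0362 0.0489
0.02 1594 0.5833 0.0365 0.0489
```

View pics/m_w.png

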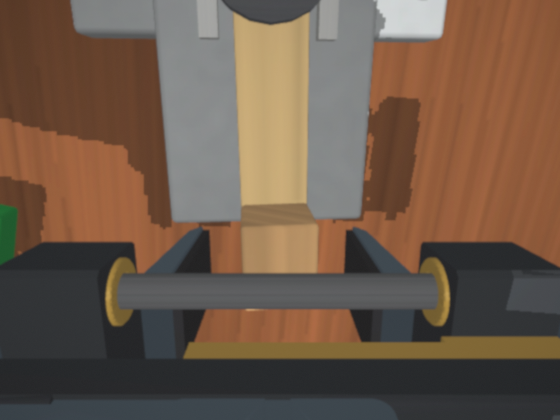

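```bash
python3 -c "
from h import *
p=camera('wrist');w=cloud(p);X,Y,Z=w[...,0],w[...,1],w[...,2]
m=(abs(X-.593)<.025)&(Y<-.02)&(Y>-.15)&(Z>.081)&(Z<.09)
r,md=rect(w,m);print(r,md); P=w[m]; print('front',np.percentile(P[:,1],[99,99.8]),'expect',.0692-.115*.9977)
m=(abs(X-.59)<.07)&(Y<0)&(abs(Z-.04)<.003);k=w[m];print('bed end y',np.percentile(k[:,1],[.1,.5,1]),'expect',.0692-.13)
p=camera('top');
for n in ('blank_tip','press_stop','tee_mid','blank_block'):
  for d in pinpoint(p,n)[:2]: print(n,round(d['p'],2),np.round(d['position'],4))
to([.593,-.08,.25],24)
"
```

```text
((590.89453125, -67.10591125488281), (36.3266487121582, 44.471946716308594), 4.894128799438477) [ 0.5897031  -0.05641348  0.08490609]
front [-0.04466655 -0.04423334] expect -0.045535500000000007
bed end y [-0.06209164 -0.06107657 -0.06035544] expect -0.06080000000000001
blank_tip 0.56 [ 0.5052 -0.6191  0.0013]
blank_tip 0.48 [0.5772 0.1125 0.0419]
press_stop 0.67 [0.5733 0.1067 0.0412]
tee_mid 0.44 [0.578  0.0656 0.2184]
tee_mid 0.22 [0.575  0.0331 0.0397]
blank_block 0.64 [ 0.6237 -0.4087  0.0391]
pos [ 0.5891 -0.0666  0.0758] yaw 93.9 q [-0.13  0.38  2.05 -0.09  0.62 -0.13] open 0.0633 F [-0.1 -0.2 -0.4] t 32.95
shares [-0.174  0.116 -1.146] turn deg(+=cw) 69.9
```

Block centre is (0.591, -0.067) and it lies flat. Extrapolated, the tip is at (0.576, 0.110), so it is on the stop and about 2 mm off the middle. Now I retreat up and turn for the handle.

```bash
python3 -m pendant '[[0,0,-0.05,0],[0,0,-0.1,0],[0,0,-0.15,0],[-0.05,0,-0.2,0],[-0.05,0,-0.2,-1],[-0.05,0,-0.25,-1],[0,0,-0.25,-1],[0,0,-0.2,-1]]' 1 20| sed -n '2p;4,5p'; python3 -m pendant '[[0,0,-0.15,-1],[0,0,-0.1,-1],[0,0,-0.05,-1],[0,0,0,-1],[0,0,0,-1],[0,0,0,-1],[0,0,0,-1],[0,0,0,-1]]'| sed -n '2p;4,5p';  python3 -m pendant '[[0,0,0,-1],[0,0,0,-1],[0,0,0,-1],[0,0,0,-1],[0,0,0,-1],[0,0,0,-1],[0,0,0,0]]'| sed -n '2,5p';python3 -c "
from h import *
to([.5767,.0692,.29],204.3)"
```

```text
tool_pos: [0.5695, -0.0748, 0.2977]
wrist_force: [0.4, -1.0, -0.6]
opening: 0.0914
tool_pos: [0.5639, -0.0707, 0.3626]
wrist_force: [0.2, 0.3, -0.4]
opening: 0.091
tool_pos: [0.5608, -0.0696, 0.372]
orientation: [[-0.89, -0.442, 0.11], [-0.451, 0.89, -0.066], [-0.069, -0.108, -0.992]]
wrist_force: [0.0, 0.5, 0.0]
opening: 0.0916
pos [ 0.5608 -0.0696  0.372 ] yaw -153.15 q [-0.14 -0.05  1.94 -0.06  1.14 -2.16] open 0.0916 F [0.  0.5 0. ] t 35.25
shares [-0.474  0.836  0.493] turn deg(+=cw) 2.55
```

```bash
python3 -m pendant '[[-0.04,0.08,0.02,0.43],[-0.08,0.14,0.05,0],[-0.09,0.16,0.08,0],[-0.09,0.16,0.08,0],[-0.08,0.13,0.08,0],[-0.05,0.08,0.05,0],[0,0.02,0.02,0],[0,0,0,0]]' 0 10| sed -n '2,5p';python3 -c "
from h import *
p=camera('wrist');cv2.imwrite('pics/n_w.png',p['color']);w=cloud(p);X,Y,Z=w[...,0],w[...,1],w[...,2]
m=(np.hypot(X-.577,Y-.069)<.06)&(Z>.23)&(Z<.245);r,md=rect(w,m);print(m.sum(),r,md)
p=camera('top');w=cloud(p);X,Y,Z=w[...,0],w[...,1],w[...,2]
m=(abs(X-.59)<.06)&(Y<0.2)&(Y>-.12)&(Z>.03)&(Z<.1)
cv2.imwrite('pics/n_t.png',cv2.resize(p['color'][130:260,180:340],None,fx=4,fy=4))
to([.5767,.0692,.226],204.3)"
```

```text
tool_pos: [0.5792, 0.0625, 0.3136]
orientation: [[-0.92, -0.375, 0.117], [-0.383, 0.921, -0.066], [-0.083, -0.106, -0.991]]
wrist_force: [-0.0, -0.6, -0.4]
opening: 0.0454
3222 ((576.2910766601562, 68.76214599609375), (97.23118591308594, 16.0963134765625), 24.75439453125) [0.57193915 0.06699448 0.2375497 ]
pos [0.5796 0.0619 0.3141] yaw -157.37 q [ 0.1   0.03  1.96 -0.09  1.04 -1.82] open 0.0458 F [-0.7 -0.3  0.4] t 36.15
shares [0.048 0.114 0.577] turn deg(+=cw) -1.67
```

View pics/n_w.png

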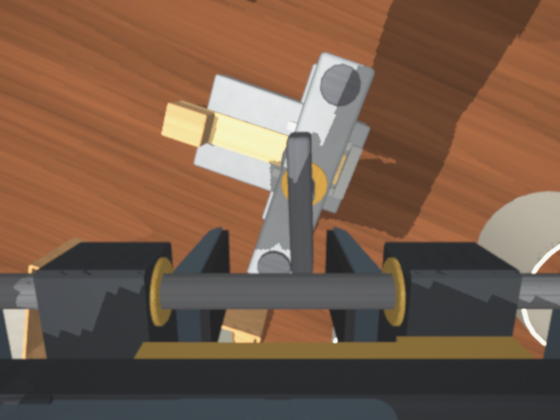

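View pics/n_t.png

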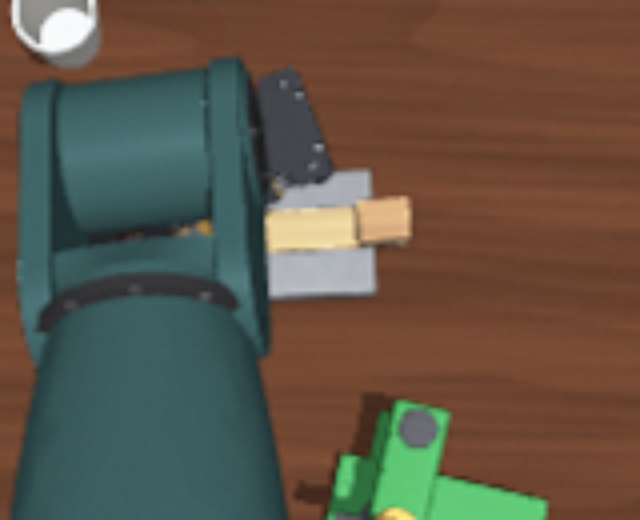

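```bash
python3 -m pendant '[[0.02,0.05,0.04,-0.35],[0.02,0.04,0.08,0],[0,0.02,0.1,0],[0,0,0.1,0],[0,0,0.1,0],[0,0,0.08,0],[0,0,0.04,0],[0,0,0,0]]' | sed -n '2,5p';python3 -c "
from h import *
to([.5765,.069,.224],204.7)"
```

```text
tool_pos: [0.5758, 0.0677, 0.2237]
orientation: [[-0.906, -0.408, 0.116], [-0.417, 0.907, -0.067], [-0.078, -0.109, -0.991]]
wrist_force: [0.2, -0.3, 0.9]
opening: 0.046
pos [0.5758 0.0677 0.2237] yaw -155.3 q [ 0.11  0.13  2.03 -0.1   0.88 -1.82] open 0.046 F [ 0.2 -0.3  0.9] t 36.95
shares [-0.008  0.006 -0.002] turn deg(+=cw) 0.0
```

```bash
python3 -m pendant '[[0,0,0,0],[0,0,0,0],[0,0,0,0],[0,0,0,0]]' -1 10| sed -n '2,5p';python3 -m pendant '[[0,0,0,0],[0,0,0,0]]'| sed -n '2,5p'; python3 -c "
from h import *
print(get_obs()['ft_torque'])"
```

```text
tool_pos: [0.5766, 0.0678, 0.225]
orientation: [[-0.906, -0.407, 0.118], [-0.416, 0.907, -0.066], [-0.08, -0.109, -0.991]]
wrist_force: [-2.3, 4.2, -4.3]
opening: 0.0163
tool_pos: [0.5764, 0.0681, 0.225]
orientation: [[-0.906, -0.407, 0.118], [-0.417, 0.907, -0.066], [-0.08, -0.109, -0.991]]
wrist_force: [2.5, 1.0, -4.1]
opening: 0.0162
[ 0.20257894 -0.08494558  0.16454253]
```

```bash
python3 -m pendant '[[0,0,0.003,0.5],[0,0,0.0035,1],[0,0,0.0035,1],[0,0,0.0035,1]]' | sed -n '2,5p';python3 -c "
from h import *
to([.5765,.069,.224],204.7); print(get_obs()['ft_torque'])"
```

```text
tool_pos: [0.5764, 0.0686, 0.2233]
orientation: [[-0.992, -0.045, 0.118], [-0.053, 0.996, -0.065], [-0.115, -0.071, -0.991]]
wrist_force: [-1.4, 3.6, -2.9]
opening: 0.0164
pos [0.5764 0.0686 0.2233] yaw -176.92 q [ 0.12  0.13  2.03 -0.1   0.87 -1.44] open 0.0164 F [-1.4  3.6 -2.9] t 37.95
shares [-0.001  0.002 -0.005] turn deg(+=cw) -21.62
[0.73062358 0.30662787 0.21130939]
```

```bash
for i in 1; do python3 -m pendant '[[0,0,0.0035,1],[0,0,0.0035,1],[0,0,0.0035,1],[0,0,0.0035,1],[0,0,0.0035,1],[0,0,0.0035,1]]' | sed -n '2,5p';python3 -c "
from h import *
to([.5765,.069,.22],34); print(get_obs()['ft_torque'])"; done
```

```text
tool_pos: [0.5768, 0.0697, 0.2205]
orientation: [[-0.815, 0.567, 0.118], [0.564, 0.823, -0.064], [-0.134, 0.015, -0.991]]
wrist_force: [-0.8, 2.8, -1.4]
opening: 0.0159
pos [0.5768 0.0697 0.2205] yaw 145.32 q [ 0.12  0.13  2.03 -0.1   0.87 -0.79] open 0.0159 F [-0.8  2.8 -1.4] t 38.55
shares [-0.001 -0.005  0.004] turn deg(+=cw) 111.32
[0.54512526 0.29026247 0.26530532]
```

```bash
python3 -m pendant '[[0,0,0.0035,1],[0,0,0.0035,1],[0,0,0.0035,1],[0,0,0.0035,1],[0,0,0.0035,1],[0,0,0.0035,1]]' | sed -n '2,5p';python3 -c "
from h import *
to([.5765,.069,.22],34); print(get_obs()['ft_torque'])"; python3 -m pendant '[[0,0,0.0035,1],[0,0,0.0035,1],[0,0,0.0035,1],[0,0,0.0035,1]]' | sed -n '2,5p';python3 -c "
from h import *
to([.5765,.069,.215],34); print(get_obs()['ft_torque'])"
```

```text
tool_pos: [0.5776, 0.0702, 0.2177]
orientation: [[-0.302, 0.946, 0.12], [0.948, 0.311, -0.063], [-0.097, 0.095, -0.991]]
wrist_force: [1.7, 0.8, -2.9]
opening: 0.0162
pos [0.5776 0.0702 0.2177] yaw 107.65 q [ 0.12  0.14  2.03 -0.1   0.86 -0.13] open 0.0162 F [ 1.7  0.8 -2.9] t 39.15
shares [-0.007 -0.008 -0.015] turn deg(+=cw) 73.65
[ 2.42051789e-01 -1.32270746e-04  2.41490549e-01]
tool_pos: [0.5782, 0.0703, 0.2157]
orientation: [[0.125, 0.985, 0.121], [0.991, -0.118, -0.063], [-0.048, 0.128, -0.991]]
wrist_force: [1.1, 1.2, -2.9]
opening: 0.0165
pos [0.5782 0.0703 0.2157] yaw 82.79 q [ 0.12  0.14  2.03 -0.1   0.86  0.3 ] open 0.0165 F [ 1.1  1.2 -2.9] t 39.55
shares [-0.01  -0.011  0.004] turn deg(+=cw) 48.79
[0.07421324 0.00887349 0.1820067 ]
```

```bash
python3 -m pendant '[[-0.003,-0.004,0.0035,1],[-0.002,-0.003,0.0035,1],[0,-0.002,0.0035,1],[0,0,0.0035,1],[0,0,0.0035,1],[0,0,0.0035,1],[0,0,0.0035,1]]' | sed -n '2,5p';python3 -c "
from h import *
to([.5765,.069,.21],34); print(get_obs()['ft_torque'])"
```

```text
tool_pos: [0.579, 0.0697, 0.2125]
orientation: [[0.77, 0.625, 0.126], [0.635, -0.77, -0.064], [0.057, 0.129, -0.99]]
wrist_force: [0.1, 1.2, -1.3]
opening: 0.0165
pos [0.579  0.0697 0.2125] yaw 39.52 q [ 0.12  0.15  2.04 -0.1   0.85  1.07] open 0.0165 F [ 0.1  1.2 -1.3] t 40.25
shares [-0.017 -0.009  0.015] turn deg(+=cw) 5.52
[-0.0309364   0.33118775  0.2192029 ]
```

```bash
python3 -m pendant '[[0,0,0.0035,0.9],[0,0,0,0],[0,0,0,0]]' | sed -n '2p;4,5p'; python3 -m pendant '[[0,0,0,0],[0,0,0,0],[0,0,0,0]]' 0 | sed -n '2,5p';python3 -c "
from h import *
to([.5765,.069,.21],34)"
```

```text
tool_pos: [0.5791, 0.0696, 0.2121]
wrist_force: [0.7, 1.8, -2.5]
opening: 0.0163
tool_pos: [0.5795, 0.0695, 0.2127]
orientation: [[0.824, 0.552, 0.127], [0.562, -0.825, -0.064], [0.069, 0.124, -0.99]]
wrist_force: [0.1, -0.4, -0.1]
opening: 0.0373
pos [0.5795 0.0695 0.2127] yaw 34.26 q [ 0.12  0.15  2.04 -0.1   0.84  1.16] open 0.0373 F [ 0.1 -0.4 -0.1] t 40.85
shares [-0.019 -0.011  0.015] turn deg(+=cw) 0.26
```

```bash
python3 -m pendant '[[0,0,0,0],[0,0,0,0],[0,0,-0.05,0],[0,0,-0.1,0],[0,0,-0.15,0],[0,0,-0.2,0],[0,0,-0.15,0],[0,0,-0.05,0]]' 0.5 | sed -n '2p;4,5p'; python3 -c "
from h import *
p=camera('wrist');cv2.imwrite('pics/o_w.png',p['color']);w=cloud(p);X,Y,Z=w[...,0],w[...,1],w[...,2]
m=(np.hypot(X-.577,Y-.069)<.06)&(Z>.205)&(Z<.245);r,md=rect(w,m);print(m.sum(),r,md)
for n in ('side','top'):
  p=camera(n);w=cloud(p);cv2.imwrite(f'pics/o_{n}.png',cv2.resize(p['color'][130:270,180:340],None,fx=4,fy=4));X,Y,Z=w[...,0],w[...,1],w[...,2]
  m=(np.hypot(X-.577,Y-.069)<.055)&(Z>.205)&(Z<.245);print(n,m.sum(),np.nanmedian(w[m],0), m.sum() and rect(w,m)[0])
"
```

```text
tool_pos: [0.5651, 0.0765, 0.3247]
wrist_force: [0.0, 0.0, -0.6]
opening: 0.0684
2892 ((578.1807861328125, 69.45272827148438), (99.9163818359375, 15.93924331665039), 34.068321228027344) [0.58015806 0.07178461 0.22274979]
side 222 [0.57350908 0.06125581 0.21999913] ((576.2173461914062, 68.47154998779297), (103.7335205078125, 20.313446044921875), 33.22126007080078)
top 16 [0.54101362 0.04269297 0.22183095] ((543.157958984375, 41.365177154541016), (6.73306941986084, 19.783004760742188), 89.65673065185547)
```

View pics/o_w.png

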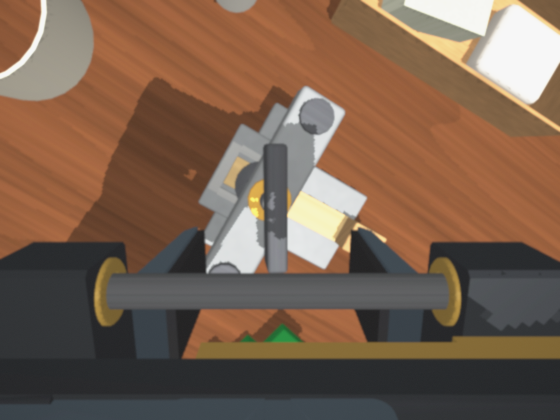

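View pics/o_side.png

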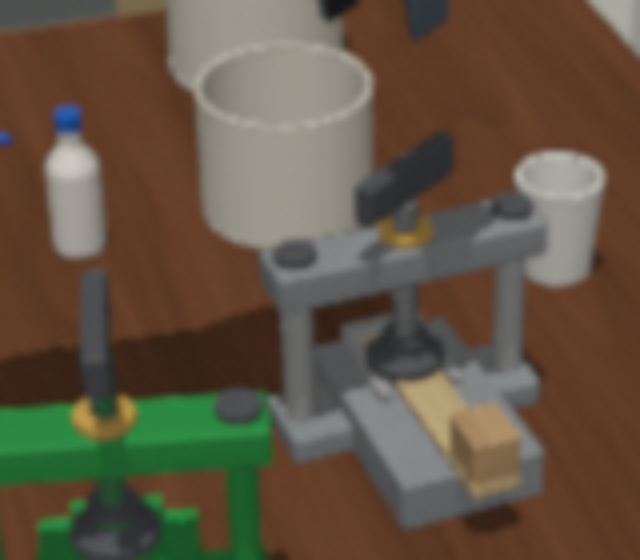

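```bash
python3 -c "
from h import *
for n in('wrist','side','top'):
  p=camera(n);w=cloud(p);X,Y,Z=w[...,0],w[...,1],w[...,2]
  m=(abs(X-.59)<.035)&(Y<-.03)&(Y>-.12)&(Z>.08)&(Z<.092)
  if m.sum()>20: r,md=rect(w,m);print(n,'block',m.sum(),r,md[2])
  m=(abs(X-.58)<.025)&(Y<0.03)&(Y>-.035)&(Z>.046)&(Z<.053)
  if m.sum()>20: print(n,'tongue z',np.median(w[m],0)); 
  for q in ('blank_tip','lampshade','glue_bottle','brush_pot'):
    for d in pinpoint(p,q)[:2]: 
      if d['p']>.3: print(n,q,round(d['p'],2),np.round(d['position'],4))
print(get_obs()['wrist_force'],get_obs()['t'])
"
```

```text
wrist block 241 ((591.0728759765625, -67.11880493164062), (35.815773010253906, 43.38671875), 4.817137241363525) 0.08445871151189643
wrist tongue z [ 0.58613882 -0.00573804  0.0490369 ]
wrist blank_tip 0.58 [0.572  0.1109 0.0428]
wrist blank_tip 0.49 [5.83e-01 6.95e-02 5.00e-04]
wrist lampshade 0.68 [0.5746 0.3856 0.0033]
side block 143 ((588.148681640625, -68.04391479492188), (37.33525848388672, 49.20096206665039), 3.988786458969116) 0.08454379605368856
side tongue z [0.57706468 0.00676207 0.04886039]
side blank_tip 0.82 [0.5757 0.1124 0.0387]
side lampshade 0.82 [ 5.736e-01  3.866e-01 -5.000e-04]
side glue_bottle 0.56 [3.843e-01 3.753e-01 3.000e-04]
side brush_pot 0.71 [0.7615 0.222  0.0038]
side brush_pot 0.62 [0.5821 0.0679 0.2042]
top block 136 ((589.9848022460938, -66.9461669921875), (35.672943115234375, 41.346920013427734), 1.6112040281295776) 0.08560276987066229
top tongue z [ 0.58244503 -0.00169891  0.04973535]
top blank_tip 0.7 [ 0.5047 -0.6168 -0.0014]
top lampshade 0.75 [0.5747 0.3913 0.0023]
top glue_bottle 0.52 [0.3878 0.3782 0.0028]
top brush_pot 0.83 [7.637e-01 2.185e-01 1.000e-04]
[-0.28021413 -0.0045346   0.35635881] 42.55
```

All checks agree and the robot is clear, so I'm handing in.

```bash
python3 -c "
from station import *
print(close_job())"
```

```text
the job is handed in; nothing more can be done
None
```

The bracket is clamped in the grey press with its tip against the back stop, and I handed the job in after about 43 s. The hand-in gives no verdict, so these are my own last checks:

- **Bracket:** it lies flat, with the tongue's top at about 49 mm. It is about 1° off straight. The tip is on the stop, about 2 mm off the middle by my measurement. The networks' two reports of the tip position agree with this to 2–4 mm.
- **Handle:** the bar's direction gives 4.19 rad and its height gives about 4.25 rad. The spring is therefore squeezed about 4 mm, between the 1.5 and 7.2 mm limits.
- **Lampshade, glue bottle and brush pot:** each was found within a few millimetres of where it started.
- **Robot:** the gripper is open and stands about 10 cm above the handle, with the wrist force near zero.

Two things did not go to plan:

- **Tool tilt:** the tool picked up a tilt of 0.07 to 0.14 rad that the moves could not correct. I worked round it by turning the bracket, setting it down flat, regripping it and gripping the handle only lightly.
- **Missed grip:** one regrip of the block slipped off, and the second try, held lower, worked. The bracket was not disturbed.

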